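# Change the former on the bending iron

### The job

The bending iron is being changed over to the oval former: turn the isolator on the switch box to OFF, then swing its lockout hasp all the way out, and only then lift the round former out of the iron and seat it in a socket of the storage block. Then lower (do not drop) the oval former into the iron's cup until its cone is fully home, rock it a few degrees in the cup to check that it comes free, and leave it fully home again. Every other former standing on the bench belongs in the storage block too, one to a socket and fully home; leave the isolator off, the hasp out, and the other things on the bench where they are.

Things in the scene. Friction and masses are not known exactly. Their poses are not given: they have to be found in the camera images.
- isolator (a joint): the isolator handle on top of the switch box: a black bar 86 mm long, 22 mm wide, 42 mm tall on a black disc (74 mm across, 10 mm thick), a white line along its nose. Turns about the disc's vertical axis. In rad: 0 = ON (nose along the switch box's +x), 1.57 = OFF, a quarter turn anticlockwise seen from above, a stop at either end. Stiff (0.3 N m), stays where left
- isolator_grip (a point): a point on the handle's turning axis, inside the bar, 14 mm below the bar's top and 128 mm above the bench. Its axes turn with the handle: x along the bar towards the nose (the bar reaches 41 mm that way and 45 mm the other), z up; grip the bar across its width, along y
- hasp (a joint): the lockout hasp: a flat steel tongue (112 x 14 x 4 mm, with padlock holes) lying on the disc along the left (+y) side of the handle bar and carried by the handle. Swings level about a vertical pivot near the bar's tail. In rad: 0 = folded along the bar, 1.57 = fully out, square to it (anticlockwise seen from above), a stop at either end. Light (0.05 N m), stays where left
- hasp_pivot (a point): the hasp's vertical pivot, carried by the handle: 36 mm behind the handle's axis (towards the tail) and 20 mm to its left, 13 mm above the panel. Its axes turn with the handle
- hasp_tab (a point): the upright steel thumb tab at the free end of the hasp, 99 mm from the pivot: 18 mm long (along x), 8 mm thick (along y), its top 11 mm above this point, this point 33 mm above the panel. Its axes turn with the hasp: x from the pivot outwards. Folded, the tab stands 22 mm beyond the nose of the bar, so that fingers fit round it
- switchbox: the grey steel switch box with the isolator on its top panel, 190 x 140 mm and 90 mm high, fixed to the bench. Origin: centre of its underside, straight below the isolator's axis
- iron_cup (a point): rim centre of the cold bending iron's tapered steel cup, 130 mm above the bench, z up; it stands on a fixed steel drum 132 mm across and 96 mm high with a dark band. Inside 74 mm across at the rim, narrowing 1 mm in diameter per 2 mm of depth, 42 mm deep; outside 84 mm. Matches the formers' cones: one is fully home when its origin is 36 to 37 mm below this point
- rack: the storage block, a hardwood block 210 x 210 mm and 47 mm high, fixed to the bench, with four tapered steel sockets in a square at 100 mm centres, their rims 8 mm proud of the wood. Origin: centre of its underside
- rack_cup0 (a point): centre of the rim of the storage block's (+x, +y) socket, 55 mm above the bench, z up; the same taper, depth and seat as the iron's cup (a former is fully home when its origin is 36 to 37 mm below this point)
- rack_cup1 (a point): centre of the rim of the storage block's (+x, -y) socket, 55 mm above the bench, z up; the same taper, depth and seat as the iron's cup (a former is fully home when its origin is 36 to 37 mm below this point)
- rack_cup2 (a point): centre of the rim of the storage block's (-x, +y) socket, 55 mm above the bench, z up; the same taper, depth and seat as the iron's cup (a former is fully home when its origin is 36 to 37 mm below this point)
- rack_cup3 (a point): centre of the rim of the storage block's (-x, -y) socket, 55 mm above the bench, z up; the same taper, depth and seat as the iron's cup (a former is fully home when its origin is 36 to 37 mm below this point)
- round_former: the round former, body a cylinder 60 mm in diameter; at the start it stands in the iron's cup, fully home. Cast aluminium, 137 mm tall: conical foot (56 mm across at its flat underside, 76 mm at 40 mm up), body from 40 to 95 mm up, round wooden knob 30 mm across on the axis from 95 to 137 mm up. Origin: centre of the foot's underside; z up the axis. Stands by itself.
- oval_former: the oval former, body an ellipse 76 x 44 mm in plan (long axis along x), at the start on the bench. Cast aluminium, 137 mm tall: conical foot (56 mm across at its flat underside, 76 mm at 40 mm up), body from 40 to 95 mm up, round wooden knob 30 mm across on the axis from 95 to 137 mm up. Origin: centre of the foot's underside; z up the axis. Stands by itself.
- small_former: the small round former, body a cylinder 40 mm in diameter; on the bench, or absent. Cast aluminium, 137 mm tall: conical foot (56 mm across at its flat underside, 76 mm at 40 mm up), body from 40 to 95 mm up, round wooden knob 30 mm across on the axis from 95 to 137 mm up. Origin: centre of the foot's underside; z up the axis. Stands by itself.
- tear_former: the teardrop former, body a teardrop in plan, 66 mm along x, tip at +x, 46 mm across; on the bench, or absent. Cast aluminium, 137 mm tall: conical foot (56 mm across at its flat underside, 76 mm at 40 mm up), body from 40 to 95 mm up, round wooden knob 30 mm across on the axis from 95 to 137 mm up. Origin: centre of the foot's underside; z up the axis. Stands by itself.
- half_former: the half-round former, body a half circle of 34 mm radius in plan, its flat face towards -x; on the bench, or absent. Cast aluminium, 137 mm tall: conical foot (56 mm across at its flat underside, 76 mm at 40 mm up), body from 40 to 95 mm up, round wooden knob 30 mm across on the axis from 95 to 137 mm up. Origin: centre of the foot's underside; z up the axis. Stands by itself.
- plane: bystander: a small steel hand plane, 150 x 48 mm and 52 mm high. Origin: centre of its sole
- jar: bystander: a glass jar 72 mm across and 95 mm high with pencils reaching to 170 mm. Origin: centre of its underside
- glue_bottle: bystander: a white glue bottle 56 mm across and 150 mm high. Origin: centre of its underside
- cam_clamp: bystander: a wooden cam clamp lying flat, 200 x 105 mm and 28 mm high. Origin: underside, middle of its bar; x along the bar
- offcut: bystander: a dark rosewood offcut, 75 x 36 mm and 24 mm high. Origin: centre of its underside
- chisel: bystander: a chisel lying flat, 230 mm long and 26 mm high. Origin: below its ferrule; x towards the edge
Mind the look-alikes: they are no part of the job. What is shaped like the small_former but green or yellow is not meant. Leave any yellow look-alike of the oval_former alone.

How it is judged:
By the outcome, as a careful person would: the job done as asked, in the order asked, and still so for the second after the job is handed in, with the robot touching nothing.
Of small_former, tear_former, half_former only 1 to 3 are there at a start; the rules pass over those that are not, and their reading is None.
At some moment in a run one of oval_former, small_former, tear_former, half_former may be knocked a few centimetres aside while the robot is not near it.
It also fails if it takes over 210 s, if anything falls off the work surface, if the arm or the gripper's body presses on something with over 40 N, if the wrist force passes 120 N, or if a joint passes its speed limit or range.

### The arm

A 7-joint arm with a two-finger parallel gripper is mounted at the origin on the work surface. World frame = base frame: x ahead of the robot, y to its left, z up, the work surface at z = 0. Lengths are in mm, angles in rad, forces in N, time in s.
With the tool pointing down it reaches from about 350 to 900 mm from the base axis. Payload 8.1 kg.
Tool frame: the origin (TCP) lies at the very end of the fingers, on their centre line; the grasp point (between the pads) lies 19 mm behind it (env.grip_point_offset is the z of the grasp point in the tool frame, in mm); z points along the fingers, y is the line along which they close (so a half turn about z gives the same grasp; the last joint's range is limited). The gripper opens to 85 mm and grips with 20 to 120 N. Pads are 22 mm wide; open, the fingers measure 114 mm over their backs; the gripper's body (76 mm by 85 mm) begins 54 mm behind the grasp point. The pads swing forward as they close: fully open they stand 13 mm farther back than shut.
Start: joints at [-0.103, 0.434, 0.025, 1.573, -0.012, 1.134, -0.075], TCP at [625.013, -0.027, 231.323] pointing down, gripper open.
Joint ranges: [-2.62, 2.62], [-0.44, 2.09], [-1.27, 1.32], [0.08, 2.57], [-1.32, 4.46], [0.12, 2], [-2.74, 2.74]. Speed limits (rad/s): [2.22, 2.22, 3.01, 3.01, 3.14, 3.14, 3.14].

### API

Orientations are given as a unit quaternion [w, x, y, z].
In Python, from plant import env, eyes, spotter gives the robot as it stands.
- The arm moves only by the shell command python3 -m inch 'ROWS'. ROWS is text: rows parted by semicolons, each of 5 numbers parted by spaces: the gripper's target within -1 to 1 (shut at 1, half-way at 0, fully open at -1), then the shift along the tool's x, y, z in m, then the turn about the tool's z in rad. In form: hand tx ty tz turn; .... A call has exactly 10 rows; each row is the pose to reach, as a shift and turn from the pose commanded when the call began, along the tool's axes at that moment; what a row does not reach only later rows make up. A row lasts 1/10 s, in which the tool goes at most 50 mm and 8.59 degrees, less where a joint would pass 70% of its speed; a pose out of reach is approached as far as the arm can. A call with a gripper value outside its range is refused whole. The fingers move at their own pace and stop on an object; the grip force is fixed at half the most. Time passes only in rows, so rows that repeat a pose let the fingers close, or fill a call up. It gives the time, the measured TCP pose, the force, the opening and the grip force at its end, in the units of the state.
- env.read_state(): the state, without advancing time (a new reading comes with each control period).
- eyes.grab_frame(name): name is "scene" or "side" or "wrist"; returns a dict with "img" (480x640x3 uint8, red, green, blue), "camera_matrix" (3x3 intrinsics, pixels), "rvec" (rotation vector, rad) and "tvec" (3), from world to camera coordinates, as OpenCV has them. Camera axes: x right, y down, z forward; pixel columns grow to the right and rows downward; lengths in mm; the calibration is good to about 2 mm. The wrist camera is an equidistant fisheye: a pixel r from the principal point sees the ray r / f radians off the axis. A picture is of the moment at which its call begins. There is no depth.
- env.close_job(): hands the job in; it is judged then, once.
Trained networks look in a picture, given as the dict that the camera call returned (one of the last four; its "shot" number tells which), for a name from the list of things; names that differ only in an ending like _2 or _b are one class to them, and where a whole thing is asked for, a point or a joint stands for the part that bears it (a point fixed in the world has none). Each returns a list of dicts, best first, with "confidence" (0 to 1); they miss things now and then, are a little off and sometimes report something else, mostly with a low value. They report only what shows in the picture. A call takes as long as a camera call. They do not tell look-alikes from the thing itself.
- spotter.regions_of(name, picture): "mask" (480x640 bool, what is visible of it) and "rect" ([left, top, right, bottom] in pixels, round what is visible of it).
The state is a dict: "time": time; "qpos": joint angles; "joint_velocities": joint speeds; "effort": joint torques, N m; "tcp_pos": TCP position; "ee_rot": TCP orientation; "wrist_force": force on the tool from outside, world axes, zero at the start; "ft_torque": the same for the moment, N m; "grip_width": finger opening in mm; "grasp_force": force on a finger pad.
Only numpy, scipy, OpenCV 4.12 (cv2) and the standard library are available. Lean on these libraries where they do the work, as an engineer would, in place of code of your own. Each camera call takes 0.05 s, during which the arm holds its last target. There are 200 camera calls.

## Working session

There is one attempt and no reset: what is moved stays moved. The work goes in short steps, Python scripts to look and compute and a shell command to move; the robot and the scene stay as the last step left them, time stands still between calls to the robot, and variables do not carry over. Pictures are saved under pics/ and viewed, at most 14 in all, crops included, and the job is handed in when it is done.

```bash
ls; mkdir -p pics; python3 - <<'E'
from plant import env, eyes, spotter
import cv2,numpy as np
for n in ["scene","side"]:
    f=eyes.grab_frame(n); cv2.imwrite(f"pics/{n}0.png",f["img"][:,:,::-1])
    print(n,f["camera_matrix"].tolist(),f["rvec"],f["tvec"], -cv2.Rodrigues(np.array(f["rvec"],float))[0].T@np.array(f["tvec"]).ravel())
print(env.read_state(), env.grip_point_offset)
E
```

```text
pics
scene [[502.7011727813656, 0.0, 313.5148943128303], [0.0, 502.7011727813656, 234.33802064700163], [0.0, 0.0, 1.0]] [ 1.60331999  2.02411146 -0.80375695] [ 195.16061401 -298.19557642 1603.08090881] [1307.11497869  135.85982605  984.81937806]
side [[572.5175605509559, 0.0, 314.5360214679265], [0.0, 572.5175605509559, 238.4365232523567], [0.0, 0.0, 1.0]] [ 0.9701866  -2.27833466  1.23148326] [ 313.16955229  334.32268528 1164.93491592] [-354.87886927  773.68472873  917.81976084]
{'time': 0.1, 'qpos': array([-0.1026218 ,  0.43513348,  0.02498814,  1.57398459, -0.01160876,
        1.13399833, -0.07511739]), 'joint_velocities': array([ 0.00173245, -0.00107249, -0.00081435, -0.00061658, -0.00040792,
        0.00082355,  0.00071647]), 'effort': array([ 3.05215610e-03, -6.71761894e+01,  1.02813520e+00, -3.16906106e+01,
        1.58212596e-02,  7.24380094e-03, -3.14591728e-05]), 'tcp_pos': array([ 6.24559584e+02, -4.34066673e-02,  2.30625250e+02]), 'ee_rot': array([-4.41688308e-04,  7.07135493e-01,  7.07077732e-01, -5.29173030e-04]), 'wrist_force': array([-0.20874739, -0.8333463 ,  0.0232642 ]), 'ft_torque': array([-0.00349036, -0.01469208,  0.01859791]), 'grasp_force': 0.0, 'grip_width': 85.19580209616497} -18.700000000000003
```

View pics/scene0.png

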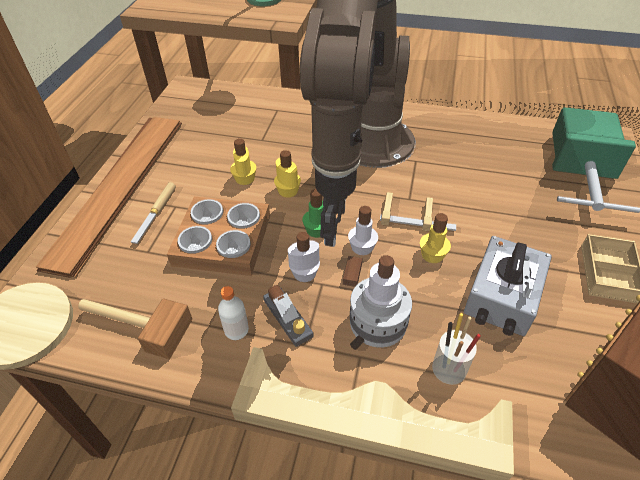

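View pics/side0.png

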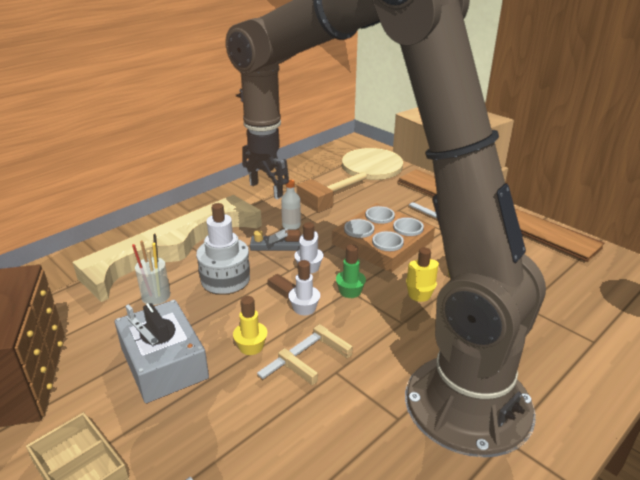

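The scene view shows these formers:
- silver, knobs at (303,241) and (364,213)
- silver round former in the iron, knob at (386,266)
- yellow at (240,147), (286,158) and (440,222), and green at (317,198): look-alikes
- the empty rack at (220,230), the switch box at (510,280) with its nose to the upper right, and the jar at (455,355)

Next I'll write helpers and get coarse positions from the networks.

```bash
cat > h.py <<'E'
from plant import env, eyes, spotter
import cv2,numpy as np
from scipy.optimize import least_squares
from scipy.spatial.transform import Rotation as Ro
def cam(f): return np.array(f["camera_matrix"],float),cv2.Rodrigues(np.array(f["rvec"],float))[0],np.array(f["tvec"],float).ravel()
def proj(f,P,fish=False):
    K,R,t=cam(f); q=np.atleast_2d(P)@R.T+t
    if fish:
        rr=np.hypot(q[:,0],q[:,1]); th=np.arctan2(rr,q[:,2]); s=th/np.maximum(rr,1e-9)
        n=q[:,:2]*s[:,None]
    else: n=q[:,:2]/q[:,2:]
    return n@K[:2,:2].T+K[:2,2]
def ray(f,uv,fish=False):
    K,R,t=cam(f); n=(np.array(uv,float)-K[:2,2])/np.array([K[0,0],K[1,1]])
    if fish:
        th=np.hypot(*n); d=np.r_[n/max(th,1e-9)*np.sin(th),np.cos(th)]
    else: d=np.r_[n,1]
    d=R.T@d; return -R.T@t,d/np.linalg.norm(d)
def onz(f,uv,z,fish=False):
    c,d=ray(f,uv,fish); return c+d*(z-c[2])/d[2]
def tri(*rs):
    A=sum(np.eye(3)-np.outer(d,d) for c,d in rs); b=sum((np.eye(3)-np.outer(d,d))@c for c,d in rs)
    p=np.linalg.solve(A,b); return p,[float(np.linalg.norm(np.cross(p-c,d))) for c,d in rs]
def save(name,img): cv2.imwrite("pics/"+name,np.ascontiguousarray(img[:,:,::-1]))
E
python3 - <<'E'
from h import *
S=eyes.grab_frame("scene");D=eyes.grab_frame("side")
for n in "round_former oval_former small_former tear_former half_former switchbox isolator hasp rack iron_cup".split():
    for k,f in (("S",S),("D",D)):
        try:
            for r in spotter.regions_of(n,f)[:5]: 
                m=r["mask"];ys,xs=np.nonzero(m)
                if r["confidence"]>.25: print(n,k,round(r["confidence"],2),[int(v) for v in r["rect"]],"top",int(xs[ys<ys.min()+3].mean()),ys.min(),S["img"][m].mean(0).astype(int) if k=="S" else D["img"][m].mean(0).astype(int))
        except Exception as e: print(n,k,e)
def crop(f,x0,y0,w,h,s): return cv2.resize(f["img"][y0:y0+h,x0:x0+w],(w*s,h*s),interpolation=cv2.INTER_CUBIC)
a=crop(S,270,180,130,100,4); b=crop(D,210,210,130,100,4) 
save("crop1.png",np.vstack([a,b])[:800]);
E
python3 -c "
import cv2;i=cv2.imread('pics/crop1.png');cv2.imwrite('pics/crop1.png',cv2.resize(i,(390,600)))"
```

```text
round_former S 0.87 [365, 254, 401, 304] top 385 255 [163 155 156]
round_former D 0.66 [209, 202, 238, 248] top 218 203 [176 170 169]
oval_former S 0.89 [288, 231, 316, 282] top 302 232 [150 144 146]
oval_former S 0.83 [276, 150, 297, 198] top 284 151 [162 140  63]
oval_former S 0.6 [228, 138, 254, 184] top 239 139 [166 144  67]
oval_former D 0.62 [294, 221, 319, 269] top 308 222 [167 161 161]
oval_former D 0.59 [408, 248, 438, 301] top 424 248 [186 164  63]
small_former S 0.94 [419, 212, 450, 261] top 440 213 [164 145  72]
small_former S 0.92 [345, 205, 378, 255] top 365 206 [158 149 148]
small_former S 0.77 [301, 192, 322, 238] top 313 190 [ 71 100  61]
small_former S 0.71 [288, 232, 319, 279] top 302 232 [151 144 146]
small_former D 0.88 [337, 246, 364, 297] top 351 244 [ 80 124  70]
small_former D 0.83 [291, 257, 320, 318] top 303 260 [174 168 168]
small_former D 0.74 [235, 296, 266, 356] top 247 296 [196 173  71]
small_former D 0.58 [331, 204, 436, 271] top 376 203 [157 137 116]
small_former D 0.26 [125, 299, 176, 344] top 146 303 [107 106 104]
half_former S 0.61 [343, 252, 363,
[... 193 characters left out ...]
98] top 520 243 [102 100 100]
isolator S 0.5 [434, 315, 480, 385] top 460 314 [167 156 142]
isolator D 0.8 [126, 302, 175, 344] top 146 304 [103 102 100]
hasp S 0.49 [522, 260, 531, 296] top 526 262 [187 188 190]
hasp S 0.42 [289, 231, 317, 282] top 302 232 [150 143 145]
hasp D 0.63 [126, 303, 153, 341] top 128 306 [172 176 176]
rack S 0.96 [167, 196, 267, 277] top 204 197 [152 130 112]
rack D 0.92 [332, 202, 435, 275] top 376 203 [157 136 116]
iron_cup S 0.77 [350, 279, 410, 349] top 363 280 [140 140 140]
iron_cup S 0.72 [342, 252, 362, 285] top 352 256 [119  84  64]
iron_cup D 0.89 [192, 238, 248, 293] top 237 237 [151 153 151]
iron_cup D 0.34 [328, 200, 434, 269] top 376 203 [157 137 116]
```

View pics/crop1.png

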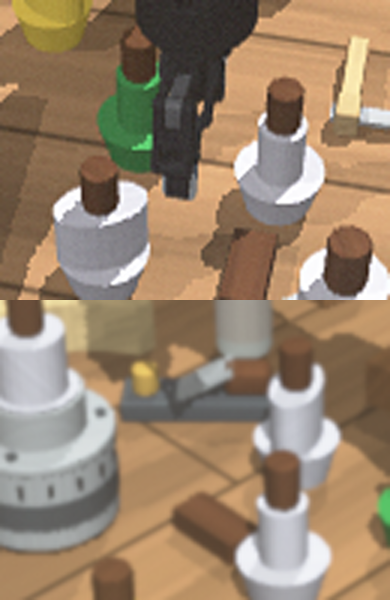

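The crop confirms the choice. The silver wide elliptical body at scene (303,258) is the oval former, and the silver slim cylinder at (364,232) is the small former. Green (316,215) and the yellow ones are the look-alikes.

```bash
python3 - <<'E'
from h import *
S=eyes.grab_frame("scene");D=eyes.grab_frame("side")
for n,a,b in [("oval",(302.7,234),(308.7,224.3)),("small",(365.7,208.3),(304,263.3)),("round",(386.3,258.3),(218.5,206)),
 ("r",(207,211),(379,215)),("r",(243,215),(408,227)),("r",(195,239),(359,229)),("r",(234,244),(387,240)),
 ("r",(207,211),(408,227)),("r",(243,215),(387,240)),("r",(195,239),(379,215)),("r",(234,244),(359,229))]:
    p,e=tri(ray(S,a),ray(D,b)); print(n,p.round(0),np.round(e,1))
for n,a in [("yel1",(239,139)),("yel2",(286,153)),("green",(317,193)),("yel3",(440,217))]: print(n,onz(S,a,137).round())
print("bottle",onz(S,(229,291),150).round(),"jar",onz(S,(457,345),95).round())
r=[max(spotter.regions_of("switchbox",f),key=lambda r:r["confidence"])["mask"] for f in (S,D)]
for z,uv in [(90,(493,237)),(90,(551,250)),(90,(540,305)),(90,(470,290)),(120,(519,250)),(120,(513,270)),(123,(527,265))]: print(uv,onz(S,uv,z).round())
f=eyes.grab_frame("wrist"); save("w0.png",f["img"]); K,R,t=cam(f); print(K,-R.T@t, R)
E
```

```text
oval [563. -86. 139.] [0.4 0.4]
small [447.  39. 137.] [0.2 0.2]
round [669. 112. 229.] [0.3 0.3]
r [ 518. -334.   98.] [17.4 17.4]
r [ 438. -306.   66.] [33.5 33.5]
r [ 578. -339.   37.] [36.2 36.2]
r [ 499. -311.    2.] [21.3 21.3]
r [ 460. -378.   50.] [0.2 0.2]
r [ 456. -279.   53.] [0.3 0.3]
r [ 561. -370.   50.] [0.6 0.6]
r [ 552. -271.   48.] [1. 1.]
yel1 [ 253. -350.  137.]
yel2 [ 285. -205.  137.]
green [420. -87. 137.]
yel3 [438. 214. 137.]
bottle [ 759. -192.  150.] jar [747. 276.  95.]
(493, 237) [430. 345.  90.]
(551, 250) [442. 475.  90.]
(540, 305) [607. 442.  90.]
(470, 290) [600. 297.  90.]
(519, 250) [487. 395. 120.]
(513, 270) [549. 380. 120.]
(527, 265) [530. 409. 123.]
[[371.64829954   0.         320.09318062]
 [  0.         371.64829954 236.83248763]
 [  0.           0.           1.        ]] [624.73168705  64.79485359 373.51051329] [[ 9.99999091e-01 -1.32503272e-03 -2.49958750e-04]
 [-1.21506595e-03 -9.65870407e-01  2.59022935e-01]
 [-5.84641625e-04 -2.59022396e-01 -9.65871139e-01]]
```

View pics/w0.png

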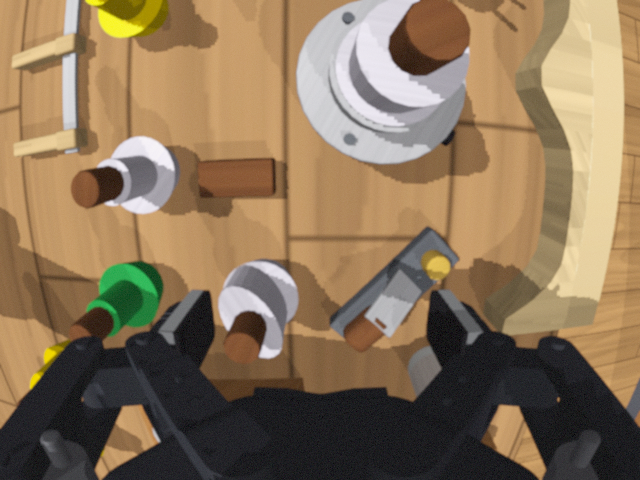

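Wrist view: round former knob at (430,35), small former (100,185), oval former (247,335), green one (95,325), plane (395,295). The switch box isn't in view, so I'll move above it to look.

```bash
python3 -m inch '-1 0 0 -0.05 0; -1 0.02 -0.005 -0.09 0; -1 0.06 -0.02 -0.1 0; -1 0.1 -0.035 -0.1 0; -1 0.14 -0.05 -0.1 0; -1 0.18 -0.065 -0.1 0; -1 0.22 -0.08 -0.1 0; -1 0.26 -0.09 -0.1 0; -1 0.3 -0.1 -0.1 0; -1 0.33 -0.105 -0.1 0' && python3 -m inch '-1 0 0 0 0;-1 0 0 0 0;-1 0 0 0 0;-1 0 0 0 0;-1 0 0 0 0;-1 0 0 0 0;-1 0 0 0 0;-1 0 0 0 0;-1 0 0 0 0;-1 0 0 0 0'
python3 - <<'E'
from h import *
f=eyes.grab_frame("wrist"); save("w1.png",f["img"])
E
```

```text
time: 2.45
tcp_pos: [518.4, 333.0, 331.5]
ee_rot: [-0.001, 0.706, 0.708, 0.0]
wrist_force: [-0.4, 0.2, 0.3]
grip_width: 85.4
grasp_force: 0.0
time: 3.45
tcp_pos: [520.0, 330.0, 331.3]
ee_rot: [0.0, 0.707, 0.707, 0.0]
wrist_force: [-0.4, -0.7, 1.0]
grip_width: 85.3
grasp_force: 0.0
```

View pics/w1.png

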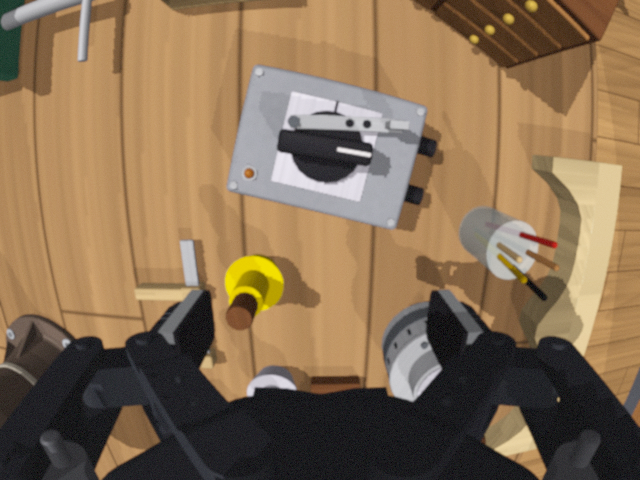

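Wrist view over the switch box: panel corners near (258,68), (425,105), (392,228), (232,190). The handle's nose (white line) is at (370,153), its tail at (280,145) and the hasp tab at (398,126).

```bash
python3 - <<'E'
from h import *
f=eyes.grab_frame("wrist");S=eyes.grab_frame("scene")
px=np.array([(258,68),(425,105),(392,228),(232,190)],float)
c=np.array([(-95,70),(95,70),(95,-70),(-95,-70)],float)
def res(p,z=None):
    z=p[3]; R=np.array([[np.cos(p[2]),-np.sin(p[2])],[np.sin(p[2]),np.cos(p[2])]])
    return np.c_[c@R.T+p[:2],np.full(4,z)]
s=least_squares(lambda p:(proj(f,res(p),True)-px).ravel(),[520,390,-.2,90]); print(s.x,s.fun.round(1))
sp=np.array([(493,237),(551,250),(540,305),(470,290)],float)
print(proj(S,res(s.x)).round(), "scene guess",sp)
x=s.x
for n,uv,z in [("tail",(280,145),138),("nose",(372,153),138),("tab",(398,124),134),("tab base",(398,124),110),("pivot",(294,122),105)]:
    p=onz(f,uv,z,True); d=p[:2]-x[:2]; a=-x[2]; print(n,p.round(),"box frame",np.round([d[0]*np.cos(a)-d[1]*np.sin(a),d[0]*np.sin(a)+d[1]*np.cos(a)]))
# triangulate pts: wrist+scene handle nose
save("sb.png",cv2.resize(S["img"][225:345,450:560],(440,480),interpolation=cv2.INTER_CUBIC))
w=f["img"][60:235,225:440]; save("wb.png",cv2.resize(w,None,fx=3,fy=3,interpolation=cv2.INTER_CUBIC))
E
```

```text
[ 5.27509003e+02  3.87114070e+02 -2.28464578e-01  6.40329352e+01] [-0.9 -0.3 -0.4  2.5  1.9 -1.7 -0.8 -0.4]
[[548. 260.]
 [533. 322.]
 [468. 298.]
 [488. 241.]] scene guess [[493. 237.]
 [551. 250.]
 [540. 305.]
 [470. 290.]]
tail [484. 390. 138.] box frame [-43.  -7.]
nose [566. 383. 138.] box frame [39.  5.]
tab [591. 410. 134.] box frame [56. 37.]
tab base [596. 411. 110.] box frame [61. 39.]
pivot [494. 412. 105.] box frame [-38.  17.]
```

View pics/sb.png

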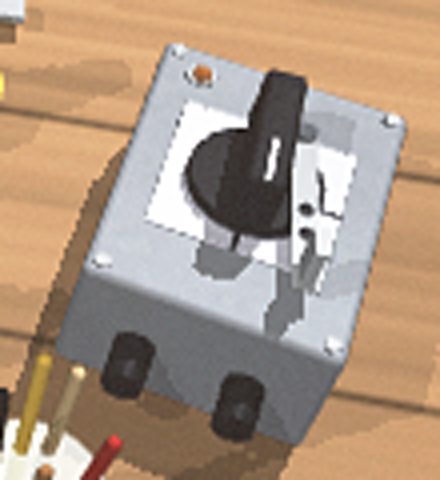

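View pics/wb.png

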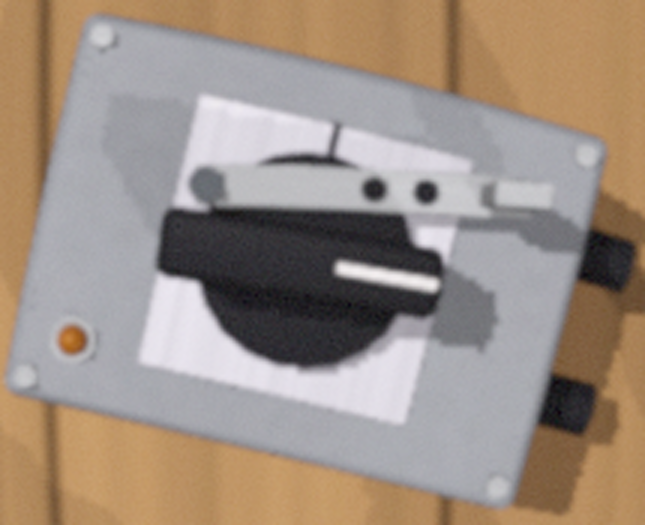

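The handle is at ON, its nose towards the box's +x (image right in the wrist view), and the hasp is folded along the handle's left side with the tab at its free end. I'll refine with both views.

```bash
cat >> h.py <<'E'
c4=np.array([(-95,70),(95,70),(95,-70),(-95,-70)],float)
def box(p):
    a=p[2];R=np.array([[np.cos(a),-np.sin(a)],[np.sin(a),np.cos(a)]]); return np.c_[c4@R.T+p[:2],np.full(4,p[3])]
E
python3 - <<'E'
from h import *
f=eyes.grab_frame("wrist");S=eyes.grab_frame("scene")
pw=np.array([(254.3,66),(426.7,109.3),(395.7,228.3),(226.7,188.3)])
ps=np.array([(551.3,255),(536.3,313.8),(471.3,292),(492,236.3)])
s=least_squares(lambda p:np.r_[(proj(f,box(p),True)-pw).ravel(),(proj(S,box(p))-ps).ravel()],[520,390,-.2,90]); x=s.x;print(x,s.fun.round(1))
cw=lambda u,v:(225+u/3,60+v/3); cs=lambda u,v:(450+u/4,225+v/4)
for n,a,b in [("nose line end",cw(438,284),cs(268,180)),("nose line start",cw(337,268),cs(275,140)),("tab top",cw(522,192),cs(310,245)),("hole near",cw(375,188),cs(306,208)),("hole far",cw(426,192),cs(305,233))]:
    p,e=tri(ray(f,a,True),ray(S,b)); d=p[:2]-x[:2];t=-x[2]; print(n,p.round(1),np.round(e,1),"box",np.round([d[0]*np.cos(t)-d[1]*np.sin(t),d[0]*np.sin(t)+d[1]*np.cos(t)],1))
for n,a,z in [("tail",cw(162,228),142),("nose",cw(440,270),142),("tab",cw(522,192),132),("pivot",cw(207,185),103),("disc centre",cw(305,265),100)]: 
    p=onz(f,a,z,True); d=p[:2]-x[:2];print(n,p.round(1),np.round([d[0]*np.cos(t)-d[1]*np.sin(t),d[0]*np.sin(t)+d[1]*np.cos(t)],1))
E
```

```text
[ 5.25787221e+02  3.87802030e+02 -2.37344906e-01  8.07292710e+01] [-0.6 -2.4  1.  -2.8 -1.2  1.5 -1.   1.9 -0.   0.2 -1.1  3.6 -2.   1.1
 -1.2 -0.8]
nose line end [565.2 382.  141. ] [0.4 0.4] box [39.7  3.7]
nose line start [535.2 386.6 140. ] [0.6 0.6] box [9.4 1. ]
tab top [592.8 408.8 126.5] [2. 2.] box [60.2 36.2]
hole near [549.1 412.1 104.9] [0.4 0.4] box [16.9 29.1]
hole far [566.  411.1 104. ] [0.4 0.4] box [33.6 32.1]
tail [483.3 398.3 142. ] [-43.8   0.2]
nose [565.5 385.9 142. ] [39.1  7.5]
tab [592.2 410.5 132. ] [59.2 37.7]
pivot [494.  412.8 103. ] [-36.8  16.8]
disc centre [526.2 385.9 100. ] [ 0.8 -1.7]
```

```bash
python3 -m inch '-1 0.02 0.002 0 0.14; -1 0.04 0.004 0 0.28; -1 0.058 0.006 0 0.42; -1 0.058 0.006 0 0.56; -1 0.058 0.006 0 0.70; -1 0.058 0.006 0 0.84; -1 0.058 0.006 0 0.98; -1 0.058 0.006 0 1.12; -1 0.058 0.006 0 1.26; -1 0.058 0.006 0 1.4' && python3 -m inch '-1 0 0 0.03 0.14; -1 0 0 0.06 0.28; -1 0 0 0.09 0.32; -1 0 0 0.12 0.32; -1 0 0 0.14 0.32; -1 0 0 0.14 0.32; -1 0 0 0.14 0.32; -1 0 0 0.14 0.32; -1 0 0 0.14 0.32; -1 0 0 0.14 0.32'
python3 - <<'E'
from h import *
s=env.read_state(); print(s["qpos"].round(2)); M=Ro.from_quat(np.roll(s["ee_rot"],-1)).as_matrix(); print(M.round(3))
f=eyes.grab_frame("wrist"); save("w2.png",f["img"])
E
```

```text
time: 4.7
tcp_pos: [526.0, 388.0, 331.3]
ee_rot: [-0.0, 0.997, 0.082, -0.0]
wrist_force: [-0.4, 0.0, -0.3]
grip_width: 85.2
grasp_force: 0.0
time: 5.7
tcp_pos: [526.5, 388.3, 192.4]
ee_rot: [-0.001, 0.997, -0.075, 0.001]
wrist_force: [-0.5, 0.0, 0.3]
grip_width: 85.5
grasp_force: 0.0
[-0.87  0.51  0.23  1.56 -0.13  1.08 -2.33]
[[ 0.989 -0.149  0.001]
 [-0.149 -0.989  0.001]
 [ 0.001 -0.001 -1.   ]]
```

View pics/w2.png

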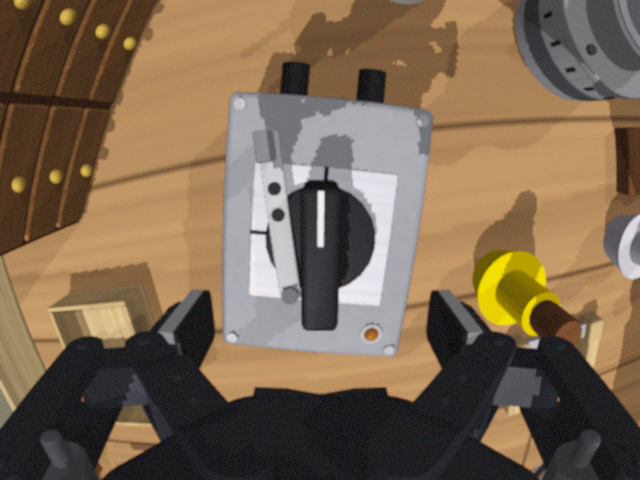

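The bar is centred at column 320 and upright in the wrist view, aligned with the tool. The hasp lies left of it at (278,215) and its tab at (266,147). Descend and grip.

```bash
python3 -m inch '-1 0 0 0.03 0; -1 0 0 0.06 0; -1 0 0 0.08 0; -1 0 0 0.08 0; 0 0 0 0.08 0; 1 0 0 0.08 0; 1 0 0 0.08 0; 1 0 0 0.08 0; 1 0 0 0.08 0; 1 0 0 0.08 0' && python3 -m inch '1 0 0 0 -0.05; 1 0 0 0 -0.12; 1 0 0 0 -0.22; 1 0 0 0 -0.32; 1 0 0 0 -0.42; 1 0 0 0 -0.52; 1 0 0 0 -0.62; 1 0 0 0 -0.72; 1 0 0 0 -0.8; 1 0 0 0 -0.8'
```

```text
time: 6.75
tcp_pos: [526.5, 388.6, 112.4]
ee_rot: [-0.001, 0.997, -0.075, 0.001]
wrist_force: [-1.1, 0.9, 7.0]
grip_width: 21.0
grasp_force: 59.4
time: 7.75
tcp_pos: [526.4, 388.8, 112.4]
ee_rot: [-0.001, 0.947, 0.321, 0.001]
wrist_force: [0.1, 1.0, 6.1]
grip_width: 21.6
grasp_force: 59.3
```

```bash
python3 -m inch '1 0 0 0 -0.05; 1 0 0 0 -0.14; 1 0 0 0 -0.24; 1 0 0 0 -0.34; 1 0 0 0 -0.44; 1 0 0 0 -0.54; 1 0 0 0 -0.62; 1 0 0 0 -0.68; 1 0 0 0 -0.72; 1 0 0 0 -0.74'
python3 - <<'E'
from h import *
s=env.read_state(); print(s["ft_torque"],s["wrist_force"],s["qpos"].round(2)); M=Ro.from_quat(np.roll(s["ee_rot"],-1)).as_matrix(); print(np.arctan2(M[1,0],M[0,0]))
E
```

```text
time: 8.75
tcp_pos: [526.2, 388.9, 112.4]
ee_rot: [-0.001, 0.769, 0.64, 0.001]
wrist_force: [-1.8, 2.1, 6.2]
grip_width: 21.1
grasp_force: 81.0
[ 0.37393838  0.68600638 -2.78241376] [-1.78530207  2.12456647  6.20054201] [-0.59  0.6  -0.2   1.61  0.13  0.94 -1.01]
1.3883741609377154
```

```bash
python3 -m inch '-1 0 0 0 0.03; -1 0 0 0 0.03; -1 0 0 0 0.03; -1 0 0 0 0.03; -1 0 0 -0.03 0.03; -1 0 0 -0.06 0.03; -1 0 0 -0.09 0.03; -1 0 0 -0.09 0.03; -1 0 0 -0.09 0.03; -1 0 0 -0.09 0.03'
python3 - <<'E'
from h import *
s=env.read_state(); print(s["qpos"].round(2)); M=Ro.from_quat(np.roll(s["ee_rot"],-1)).as_matrix(); print(np.arctan2(M[1,0],M[0,0]))
f=eyes.grab_frame("wrist"); save("w3.png",f["img"]); 
h=1.335
for h in (1.30,1.335,1.36):
  c,sn=np.cos(h),np.sin(h); g=lambda x,y,z:np.array([526+x*c-y*sn,388.4+x*sn+y*c,z])
  print(h,proj(f,[g(41,0,142),g(-45,0,142),g(-36,20,105),g(63,20,134)],True).round())
E
```

```text
time: 9.75
tcp_pos: [525.5, 387.4, 200.1]
ee_rot: [0.0, 0.777, 0.629, -0.001]
wrist_force: [0.6, -0.2, -0.3]
grip_width: 85.5
grasp_force: 0.0
[-0.59  0.52 -0.2   1.52  0.11  1.11 -1.02]
1.3607632288852167
1.3 [[326. 181.]
 [317. 324.]
 [289. 285.]
 [292. 139.]]
1.335 [[323. 181.]
 [319. 324.]
 [291. 286.]
 [288. 140.]]
1.36 [[321. 181.]
 [321. 324.]
 [292. 287.]
 [285. 141.]]
```

View pics/w3.png

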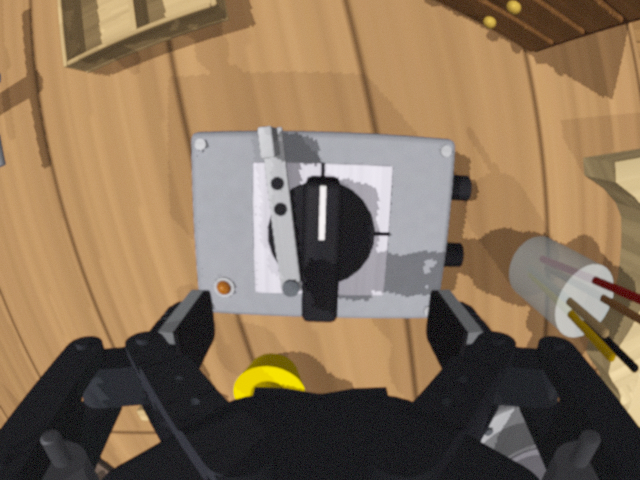

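The handle lines up with the OFF tick: nose (323,180), tail (319,320). The pivot is at (290,288), the hasp holes at (278,183) and (281,209), and the tab at about (266,140), so the hasp stands slightly open.

```bash
python3 - <<'E'
from h import *
f=eyes.grab_frame("wrist"); S=eyes.grab_frame("scene")
h=1.335;c,sn=np.cos(h),np.sin(h); P=np.array([526-36*c-20*sn,388.4-36*sn+20*c])
print("pivot model",P,"img",onz(f,(290,288),105,True),proj(S,[np.r_[P,105]]))
for uv in [(278,183),(281,209)]:
    p=onz(f,uv,105,True); print(p, np.arctan2(p[1]-P[1],p[0]-P[0]))
for uv in [(266,131),(266,135),(266,140)]:
    p=onz(f,uv,134,True); print(p,np.hypot(*(p[:2]-P)),np.arctan2(p[1]-P[1],p[0]-P[0]))
s=env.read_state()["tcp_pos"][:2]
M=Ro.from_quat(np.roll(env.read_state()["ee_rot"],-1)).as_matrix()
for b in (.1,.13,.15):
    T=P+99*np.array([np.cos(h+b),np.sin(h+b)]); print(b,T,"tool shift",M[:2,:2].T@(T-s),proj(f,[np.r_[T,134],np.r_[T,110]],True).round())
E
```

```text
pivot model [498.14320309 358.06851692] img [497.20025243 356.95063212 105.        ] [[500.4926688  255.28775789]]
[506.32491001 429.1718278  105.        ] 1.4562323111024642
[504.3122572  412.14628654 105.        ] 1.4572099027752292
[510.31588934 462.02487581 134.        ] 104.66660806858248 1.4542329325090328
[509.81832252 459.82554115 134.        ] 102.42460834138686 1.4565605846426446
[509.19326939 457.07773376 134.        ] 99.62393780768829 1.459649843210893
0.1 [511.5457587  456.15710699] tool shift [ 64.18841887 -28.02159687] [[270. 141.]
 [276. 140.]]
0.13 [508.59751167 456.5149868 ] tool shift [ 63.92384505 -30.97967441] [[265. 141.]
 [271. 141.]]
0.15 [506.62662274 456.70437039] tool shift [ 63.6982168  -32.94674165] [[262. 142.]
 [268. 141.]]
```

```bash
python3 -m inch '-0.2 0.03 -0.015 0 -0.05; 0 0.064 -0.03 0 -0.096; 0 0.064 -0.03 0 -0.096; 0 0.064 -0.03 0.02 -0.096; 0 0.064 -0.03 0.05 -0.096; 0 0.064 -0.03 0.08 -0.096; 0 0.064 -0.03 0.088 -0.096; 1 0.064 -0.03 0.088 -0.096; 1 0.064 -0.03 0.088 -0.096; 1 0.064 -0.03 0.088 -0.096' && python3 -m inch '1 0 0 0 0; 1 0 0 0 0; 1 0 0 0 0; 1 0 0 0 0; 1 0 0 0 0; 1 0 0 0 0; 1 0 0 0 0; 1 0 0 0 0; 1 0 0 0 0; 1 0 0 0 0'
```

```text
time: 10.9
tcp_pos: [510.6, 457.6, 115.1]
ee_rot: [-0.0, 0.746, 0.666, 0.001]
wrist_force: [-0.3, 1.1, 0.2]
grip_width: 6.5
grasp_force: 61.2
time: 11.9
tcp_pos: [510.5, 457.6, 114.7]
ee_rot: [-0.0, 0.746, 0.666, 0.001]
wrist_force: [-1.7, 0.3, 6.5]
grip_width: 6.9
grasp_force: 62.0
```

```bash
python3 -m inch '1 -0.0001 -0.0049 0 -0.05; 1 -0.0008 -0.0128 0 -0.13; 1 -0.0022 -0.0206 0 -0.21; 1 -0.0041 -0.0283 0 -0.29; 1 -0.0067 -0.0358 0 -0.37; 1 -0.0099 -0.0431 0 -0.45; 1 -0.0136 -0.05 0 -0.53; 1 -0.0179 -0.0567 0 -0.61; 1 -0.0227 -0.063 0 -0.69; 1 -0.0266 -0.0675 0 -0.75' && python3 -m inch '1 -0.0001 -0.0049 0 -0.05; 1 -0.0008 -0.0128 0 -0.13; 1 -0.0022 -0.0206 0 -0.21; 1 -0.0041 -0.0283 0 -0.29; 1 -0.0067 -0.0358 0 -0.37; 1 -0.0099 -0.0431 0 -0.45; 1 -0.0136 -0.05 0 -0.53; 1 -0.0179 -0.0567 0 -0.61; 1 -0.0227 -0.063 0 -0.69; 1 -0.025 -0.066 0 -0.73'
python3 - <<'E'
from h import *
s=env.read_state(); print(s["ft_torque"],s["wrist_force"],s["qpos"].round(2)); M=Ro.from_quat(np.roll(s["ee_rot"],-1)).as_matrix(); print(np.arctan2(M[1,0],M[0,0]))
E
```

```text
time: 12.9
tcp_pos: [439.4, 439.2, 114.7]
ee_rot: [-0.0, 0.449, 0.894, 0.001]
wrist_force: [-2.6, 1.7, 5.7]
grip_width: 6.6
grasp_force: 62.1
time: 13.9
tcp_pos: [401.0, 381.1, 114.8]
ee_rot: [0.0, 0.1, 0.995, 0.002]
wrist_force: [-2.4, 10.8, 2.2]
grip_width: 6.4
grasp_force: 62.6
[ 2.09803709  0.4993476  -0.65395034] [-2.39483295 10.76290132  2.23385881] [-0.4   0.53 -0.63  1.85  0.39  0.89  0.15]
2.940676125833374
```

The stop was reached, with a reaction of 10.8 N. Release, rise, go look at the iron, and check the hasp and the former poses with silhouette fits.

```bash
python3 -m inch '0 0 0 0 0; 0 0 0 0 0; -0.2 0 0 0 0; -0.2 0 0 -0.01 0; -0.2 0 0 -0.04 0; -0.5 0 0 -0.08 0; -0.5 0 0 -0.12 0; -0.5 0 0 -0.16 0; -0.5 0 0 -0.2 0; -0.5 0 0 -0.215 0' && python3 -m inch '-0.5 -0.03 -0.028 0 0.13; -0.5 -0.06 -0.056 0 0.27; -0.5 -0.09 -0.084 0 0.41; -0.5 -0.12 -0.112 0 0.55; -0.5 -0.15 -0.14 0 0.69; -0.5 -0.18 -0.168 0 0.83; -0.5 -0.21 -0.197 0 0.97; -0.5 -0.24 -0.226 0 1.1; -0.5 -0.27 -0.256 0 1.23; -0.5 -0.302 -0.286 0 1.37' && python3 -m inch '-0.5 0 0 0 0; -0.5 0 0 0 0; -0.5 0 0 0 0; -0.5 0 0 0 0; -0.5 0 0 0 0; -0.5 0 0 0 0; -0.5 0 0 0 0; -0.5 0 0 0 0; -0.5 0 0 0 0; -0.5 0 0 0 0'
cat >> h.py <<'E'
def brown(img):
    a=img.astype(int); m=((a[...,0]>1.6*a[...,1])&(a[...,0]>45)&(a[...,0]<190)).astype(np.uint8)
    return cv2.morphologyEx(m,cv2.MORPH_OPEN,np.ones((2,2)))
def knob(frames,x,y,zb,sp=40):
    """frames: list of (frame,fish); fits knob cylinder (x,y,zbase) by IoU with brown pixels, each camera alone and joint"""
    an=np.linspace(0,2*np.pi,40,endpoint=False); B=[brown(f["img"]) for f,_ in frames]
    def iou(i,p):
        f,fi=frames[i]; P=np.vstack([np.c_[p[0]+15*np.cos(an),p[1]+15*np.sin(an),np.full(40,p[2]+h)] for h in (0,42)])
        uv=proj(f,P,fi); hull=cv2.convexHull((uv*16).astype(np.int32)); m=np.zeros((480,640),np.uint8); cv2.fillConvexPoly(m,hull,1,shift=4)
        win=cv2.dilate(m,np.ones((9,9)))
        return (m&B[i]).sum()/max(((m|(B[i]&win))).sum(),1)
    def fit(idx,z):
        best=None;c=np.array([x,y,z],float)
        for st in (sp/4,sp/12,1.5,.5):
            g=np.arange(-5,6)*st
            cand=[(sum(iou(i,(c[0]+a,c[1]+b,z)) for i in idx),c[0]+a,c[1]+b) for a in g for b in g]
            best=max(cand); top=[k for k in cand if k[0]>best[0]-.005*len(idx)]; c=np.r_[np.mean([k[1] for k in top]),np.mean([k[2] for k in top]),z]
        return c,best[0]/len(idx)
    out={}
    for i in range(len(frames)): out[i]=fit([i],zb)
    out["all"]=max((fit(range(len(frames)),zb+d) for d in (-6,-3,0,3,6)),key=lambda r:r[1])
    return out
def pr(o): print({k:(v[0].round(1).tolist(),round(v[1],2)) for k,v in o.items()})
E
python3 - <<'E'
from h import *
W=eyes.grab_frame("wrist");S=eyes.grab_frame("scene");D=eyes.grab_frame("side")
save("w4.png",np.hstack([W["img"],])); save("s4.png",cv2.resize(S["img"][180:380,280:560],(800,571)))
fr=[(S,False),(D,False),(W,True)]
for n,x,y,zb in [("round",669,112,187),("oval",563,-86,95),("small",447,39,95)]:
    print(n); pr(knob(fr,x,y,zb)); print(time.time()) if 0 else None
E
```

```text
time: 14.9
tcp_pos: [402.0, 380.1, 333.3]
ee_rot: [0.002, 0.102, 0.995, 0.002]
wrist_force: [0.8, 0.8, 0.8]
grip_width: 63.9
grasp_force: 0.0
time: 15.9
tcp_pos: [639.6, 36.0, 329.3]
ee_rot: [0.0, 0.71, 0.704, 0.0]
wrist_force: [0.4, 0.1, -0.2]
grip_width: 64.0
grasp_force: 0.0
time: 16.9
tcp_pos: [639.2, 37.3, 328.3]
ee_rot: [0.0, 0.709, 0.706, -0.0]
wrist_force: [-0.1, 0.7, -0.6]
grip_width: 64.1
grasp_force: 0.0
round
{0: ([669.0, 112.0, 187.0], np.float64(0.0)), 1: ([669.0, 112.0, 187.0], np.float64(0.0)), 2: ([669.0, 112.0, 187.0], np.float64(0.0)), 'all': ([669.0, 112.0, 181.0], np.float64(0.0))}
oval
{0: ([563.0, -86.0, 95.0], np.float64(0.0)), 1: ([563.0, -86.0, 95.0], np.float64(0.0)), 2: ([572.0, -80.3, 95.0], np.float64(0.02)), 'all': ([569.2, -82.1, 89.0], np.float64(0.01))}
small
{0: ([447.0, 39.0, 95.0], np.float64(0.0)), 1: ([447.0, 39.0, 95.0], np.float64(0.0)), 2: ([458.9, 38.0, 95.0], np.float64(0.04)), 'all': ([455.7, 40.0, 89.0], np.float64(0.01))}
```

View pics/s4.png

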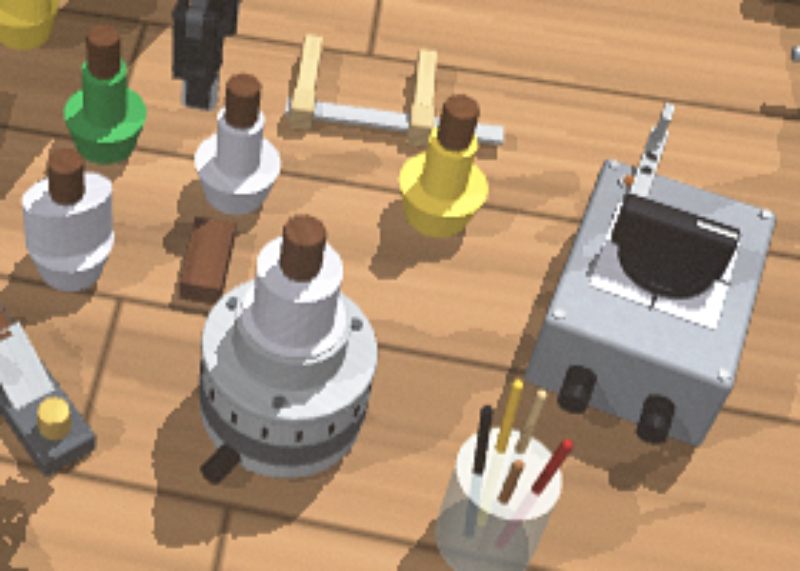

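The handle is at OFF (nose towards crop (735,235)) and the hasp points out square to it (tab at (668,110)). My brown threshold is wrong, so I'll sample the knob colour.

```bash
python3 - <<'E'
from h import *
W=eyes.grab_frame("wrist");S=eyes.grab_frame("scene");D=eyes.grab_frame("side")
for f,fi in ((S,0),(D,0),(W,1)):
    for P in ([669,112,215],[563,-86,120],[447,39,120]):
        u,v=proj(f,[P],bool(fi))[0].astype(int)
        if 2<u<637 and 2<v<477:
            print((u,v),f["img"][v-2:v+3,u-2:u+3].reshape(-1,3).mean(0).round(), f["img"][min(v+40,479),min(u+40,639)])
E
```

```text
(np.int64(385), np.int64(263)) [133.  93.  71.] [120  94  72]
(np.int64(303), np.int64(239)) [116.  82.  60.] [85 62 53]
(np.int64(365), np.int64(213)) [107.  76.  56.] [223 171 127]
(np.int64(219), np.int64(210)) [107.  79.  59.] [103  92  81]
(np.int64(308), np.int64(230)) [101.  73.  55.] [ 70 137  74]
(np.int64(304), np.int64(269)) [109.  79.  59.] [186 145 102]
(np.int64(363), np.int64(125)) [141.  92.  56.] [148 148 150]
(np.int64(250), np.int64(321)) [136.  87.  53.] [86 56 32]
(np.int64(136), np.int64(209)) [136.  88.  54.] [208 166 114]
```

```bash
sed -i 's/m=((a\[...,0\]>1.6.*$/m=((a[...,0]>1.2*a[...,1])\&(a[...,0]>1.45*a[...,2])\&(a[...,0]>40)\&(a[...,0]<168)).astype(np.uint8)/' h.py
python3 - <<'E'
from h import *
W=eyes.grab_frame("wrist");S=eyes.grab_frame("scene");D=eyes.grab_frame("side")
fr=[(S,False),(D,False),(W,True)]
for n,x,y,zb in [("round",669,112,187),("oval",563,-86,95),("small",447,39,95)]:
    print(n); pr(knob(fr,x,y,zb,20))
print(env.read_state()["tcp_pos"])
E
```

```text
round
{0: ([672.1, 114.5, 187.0], np.float64(0.78)), 1: ([664.2, 114.4, 187.0], np.float64(0.63)), 2: ([671.8, 111.6, 187.0], np.float64(0.79)), 'all': ([672.5, 112.8, 181.0], np.float64(0.73))}
oval
{0: ([562.0, -85.2, 95.0], np.float64(0.69)), 1: ([572.0, -92.5, 95.0], np.float64(0.56)), 2: ([563.8, -92.8, 95.0], np.float64(0.69)), 'all': ([565.8, -85.8, 101.0], np.float64(0.61))}
small
{0: ([449.2, 40.3, 95.0], np.float64(0.76)), 1: ([453.3, 37.0, 95.0], np.float64(0.67)), 2: ([448.8, 36.2, 95.0], np.float64(0.78)), 'all': ([452.0, 38.2, 95.0], np.float64(0.73))}
[639.19897477  37.31923379 328.31122407]
```

```bash
python3 -m inch '-1 0.02 0.01 0 0; -1 0.05 0.02 0 0; -1 0.075 0.031 0.01 0; -1 0.075 0.031 0.03 0; -1 0.075 0.031 0.03 0; -1 0.075 0.031 0.03 0; -1 0.075 0.031 0.03 0; -1 0.075 0.031 0.03 0; -1 0.075 0.031 0.03 0; -1 0.075 0.031 0.03 0'
python3 - <<'E'
from h import *
W=eyes.grab_frame("wrist");save("w5.png",cv2.addWeighted(W["img"],.6,np.dstack([brown(W["img"])*255]*3),.4,0))
pr(knob([(W,True)],671,112,187,20))
print(proj(W,[[670,112,229],[670,112,187]],True))
E
```

```text
time: 18.35
tcp_pos: [670.6, 111.9, 298.9]
ee_rot: [0.0, 0.709, 0.706, 0.0]
wrist_force: [0.4, 0.3, -0.8]
grip_width: 85.2
grasp_force: 0.0
{0: ([672.9, 112.8, 187.0], np.float64(0.79)), 'all': ([673.1, 111.7, 181.0], np.float64(0.83))}
[[319.66345463 249.63932525]
 [319.70173824 232.2447463 ]]
```

View pics/w5.png

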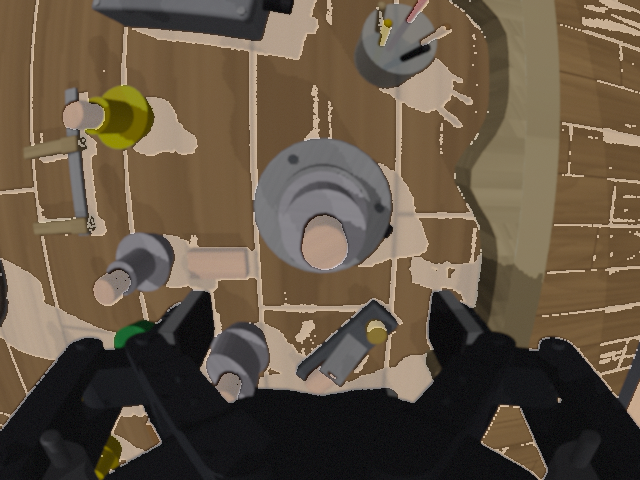

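The knob mask is clean, centred near (325,248), i.e. about 3 mm to +x of the TCP. Descend and grip.

```bash
python3 -m inch '-1 0.001 0.0025 0.03 0; -1 0.001 0.0025 0.06 0; -1 0.001 0.0025 0.085 0; -1 0.001 0.0025 0.102 0; -1 0.001 0.0025 0.102 0; 0 0.001 0.0025 0.102 0; 1 0.001 0.0025 0.102 0; 1 0.001 0.0025 0.102 0; 1 0.001 0.0025 0.102 0; 1 0.001 0.0025 0.102 0' && python3 -m inch '1 0 0 0 0; 1 0 0 -0.002 0; 1 0 0 -0.005 0; 1 0 0 -0.01 0; 1 0 0 -0.015 0; 1 0 0 -0.02 0; 1 0 0 -0.025 0; 1 0 0 -0.03 0; 1 0 0 -0.035 0; 1 0 0 -0.04 0'
```

```text
time: 19.4
tcp_pos: [673.1, 113.3, 197.5]
ee_rot: [0.0, 0.709, 0.706, 0.0]
wrist_force: [-2.8, -1.0, 6.5]
grip_width: 28.5
grasp_force: 58.9
time: 20.4
tcp_pos: [673.0, 113.2, 236.8]
ee_rot: [0.0, 0.709, 0.706, 0.0]
wrist_force: [-0.4, 0.6, -6.7]
grip_width: 28.4
grasp_force: 60.5
```

```bash
python3 -m inch '1 0 0 -0.02 0; 1 0 0 -0.05 0; 1 0 0 -0.08 0; 1 -0.02 -0.005 -0.09 0; 1 -0.05 -0.015 -0.09 0; 1 -0.085 -0.025 -0.09 0; 1 -0.12 -0.035 -0.09 0; 1 -0.155 -0.045 -0.09 0; 1 -0.19 -0.055 -0.09 0; 1 -0.225 -0.065 -0.09 0' && python3 -m inch '1 -0.035 -0.01 0 0; 1 -0.07 -0.02 0 0; 1 -0.105 -0.03 0 0; 1 -0.14 -0.04 0 0; 1 -0.175 -0.055 0 0; 1 -0.21 -0.065 0 0; 1 -0.245 -0.08 0 0; 1 -0.28 -0.09 0 0; 1 -0.308 -0.1 0 0; 1 -0.308 -0.1 0 0' && python3 -m inch '1 0 0 0 0; 1 0 0 0 0; 1 0 0 0 0; 1 0 0 0 0; 1 0 0 0 0; 1 0 0 0 0; 1 0 0 0 0; 1 0 0 0 0; 1 0 0 0 0; 1 0 0 0 0'
python3 - <<'E'
from h import *
W=eyes.grab_frame("wrist");S=eyes.grab_frame("scene")
a=W["img"][:300,60:580]; b=cv2.resize(S["img"][190:290,160:290],None,fx=3,fy=3,interpolation=cv2.INTER_CUBIC)
c=np.zeros((600,520,3),np.uint8); c[:300]=a; c[300:600,:390]=b; save("rk.png",c)
for p in [(460,-378,52),(456,-279,52),(561,-370,52),(552,-271,52)]: print(proj(W,[p],True).round())
E
```

```text
time: 21.4
tcp_pos: [606.2, -113.4, 326.5]
ee_rot: [0.0, 0.709, 0.706, -0.0]
wrist_force: [0.4, 0.2, -6.2]
grip_width: 28.4
grasp_force: 60.6
time: 22.4
tcp_pos: [501.6, -425.6, 325.8]
ee_rot: [0.0, 0.712, 0.703, -0.002]
wrist_force: [-0.4, 0.3, -6.7]
grip_width: 28.3
grasp_force: 60.6
time: 23.4
tcp_pos: [505.8, -419.2, 326.3]
ee_rot: [0.0, 0.709, 0.706, -0.0]
wrist_force: [1.4, 0.5, -6.1]
grip_width: 28.6
grasp_force: 60.6
[[279. 161.]]
[[275.  74.]]
[[370. 154.]]
[[361.  67.]]
```

View pics/rk.png

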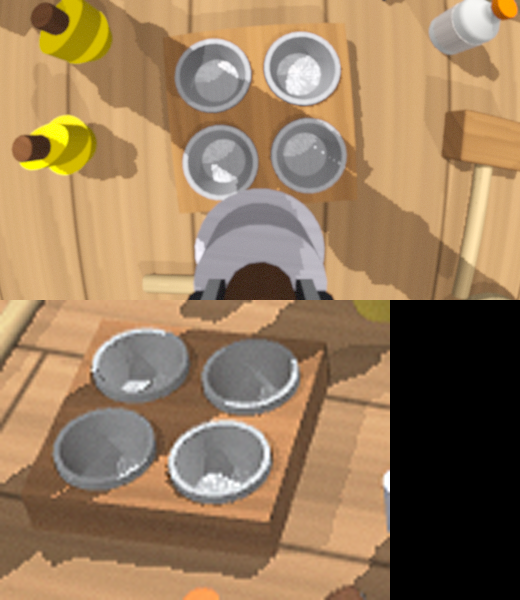

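The four socket rims in the full wrist frame are at (273,75), (362,68), (280,162) and (369,155). In the scene view they are at (244,215), (233,243), (207,212) and (195,239).

```bash
python3 - <<'E'
from h import *
W=eyes.grab_frame("wrist");S=eyes.grab_frame("scene")
pw=np.array([(273,75),(362,68),(280,162),(369,155)],float); ps=np.array([(243.7,215),(233.3,243.3),(207,212),(195,239.3)])
c=np.array([(-50,50),(50,50),(-50,-50),(50,-50)],float)
def P(p):
    a=p[2];R=np.array([[np.cos(a),-np.sin(a)],[np.sin(a),np.cos(a)]]); return np.c_[c@R.T+p[:2],np.full(4,p[3])]
def fit(w,s): 
    r=least_squares(lambda p:np.r_[w*(proj(W,P(p),True)-pw).ravel(),s*(proj(S,P(p))-ps).ravel()],[508,-325,0,55]);print(r.x.round(3),r.fun.round(1));return r.x
fit(1,0);x=fit(1,1);print(P(x).round(1))
s=env.read_state();print(s["tcp_pos"]);M=Ro.from_quat(np.roll(s["ee_rot"],-1)).as_matrix()
for q in P(x): print(q.round(1),"tool shift",(M[:2,:2].T@(q[:2]-s["tcp_pos"][:2])).round(1))
print(M.round(3))
E
```

```text
[ 5.06879e+02 -3.25648e+02  7.40000e-02  4.90200e+01] [-0.2 -0.1  0.1 -0.   0.3 -0.  -0.2  0.1 -0.   0.  -0.   0.  -0.  -0.
 -0.  -0. ]
[ 5.06824e+02 -3.25499e+02  7.50000e-02  4.84750e+01] [-0.2 -0.1 -0.  -0.1  0.4 -0.2 -0.3 -0.1 -0.3  0.4 -0.2  0.3 -0.2 -0.5
 -0.3 -0. ]
[[ 453.2 -279.4   48.5]
 [ 552.9 -271.9   48.5]
 [ 460.7 -379.1   48.5]
 [ 560.4 -371.6   48.5]]
[ 505.81748565 -419.15046206  326.31700357]
[ 453.2 -279.4   48.5] tool shift [139.5 -53.2]
[ 552.9 -271.9   48.5] tool shift [147.5  46.5]
[ 460.7 -379.1   48.5] tool shift [ 39.9 -45.3]
[ 560.4 -371.6   48.5] tool shift [47.8 54.4]
[[ 0.004  1.     0.   ]
 [ 1.    -0.004 -0.   ]
 [-0.     0.    -1.   ]]
```

```bash
python3 -m inch '1 0.03 0.03 0 0; 1 0.048 0.054 0 0; 1 0.048 0.054 0.03 0; 1 0.048 0.054 0.06 0; 1 0.048 0.054 0.1 0; 1 0.048 0.054 0.13 0; 1 0.048 0.054 0.15 0; 1 0.048 0.054 0.161 0; 1 0.048 0.054 0.161 0; 1 0.048 0.054 0.161 0' && python3 -m inch '1 0 0 0.004 0; 1 0 0 0.008 0; 1 0 0 0.012 0; 1 0 0 0.016 0; 1 0 0 0.02 0; 1 0 0 0.024 0; 1 0 0 0.028 0; 1 0 0 0.031 0; 1 0 0 0.033 0; 1 0 0 0.033 0'
```

```text
time: 24.6
tcp_pos: [560.8, -371.7, 166.5]
ee_rot: [0.001, 0.709, 0.706, 0.0]
wrist_force: [0.0, 0.9, -5.1]
grip_width: 28.4
grasp_force: 60.9
time: 25.6
tcp_pos: [559.9, -371.3, 132.0]
ee_rot: [-0.0, 0.709, 0.706, -0.0]
wrist_force: [-0.5, -0.0, -6.7]
grip_width: 28.6
grasp_force: 61.1
```

```bash
python3 -m inch '1 0 0 0.002 0; 1 0 0 0.004 0; 1 0 0 0.005 0; 1 0 0 0.006 0; 1 0 0 0.007 0; 1 0 0 0.008 0; 1 0 0 0.009 0; 1 0 0 0.01 0; 1 0 0 0.0105 0; 1 0 0 0.011 0'
```

```text
time: 26.6
tcp_pos: [560.9, -371.4, 123.0]
ee_rot: [0.001, 0.708, 0.706, 0.0]
wrist_force: [-2.4, 1.5, 11.4]
grip_width: 28.6
grasp_force: 62.9
```

```bash
python3 -m inch '1 0 0 0.001 0; 1 0 0 0.002 0; 1 0 0 0.003 0; 1 0 0 0.003 0; 1 0 0 0.003 0.03; 1 0 0 0.003 -0.03; 1 0 0 0.003 0; 1 0 0 0.003 0; 1 0 0 0.003 0; 1 0 0 0.003 0'; python3 -c "
from plant import env
s=env.read_state();print(s['tcp_pos'],s['wrist_force'])"
```

```text
time: 27.6
tcp_pos: [560.9, -372.2, 122.3]
ee_rot: [0.002, 0.708, 0.706, 0.0]
wrist_force: [-7.9, 3.5, 24.8]
grip_width: 28.6
grasp_force: 64.5
[ 560.85620854 -372.19735186  122.347639  ] [-7.91198144  3.51096716 24.7996842 ]
```

Seated. Release and go look at the oval former.

```bash
python3 -m inch '0 0 0 0 0; -0.5 0 0 0 0; -1 0 0 0 0; -1 0 0 -0.02 0; -1 0 0 -0.06 0; -1 0 0 -0.1 0; -1 0.03 0 -0.13 0; -1 0.065 0 -0.13 0; -1 0.1 0 -0.13 0; -1 0.14 0 -0.13 0' && python3 -m inch '-1 0.035 0 0 0; -1 0.07 0 0 0; -1 0.105 0 0 0; -1 0.145 0.003 0 0; -1 0.145 0.003 0 0; -1 0.145 0.003 0.02 0; -1 0.145 0.003 0.037 0; -1 0.145 0.003 0.037 0; -1 0.145 0.003 0.037 0; -1 0.145 0.003 0.037 0'
python3 - <<'E'
from h import *
W=eyes.grab_frame("wrist");S=eyes.grab_frame("scene");D=eyes.grab_frame("side")
print("round",end="");pr(knob([(S,False),(D,False)],560.5,-371.6,113.5,12))
print("oval",end="");pr(knob([(W,True),(S,False)],564,-87,95,20))
print("small",end="");pr(knob([(S,False),(D,False)],449,39,95,20))
for n in ("oval_former","small_former"):
  for r in spotter.regions_of(n,W)[:3]: print(n,round(r["confidence"],2),r["rect"])
save("w6.png",W["img"])
E
```

```text
time: 28.6
tcp_pos: [560.3, -231.0, 248.3]
ee_rot: [0.0, 0.709, 0.705, -0.0]
wrist_force: [0.3, 0.0, 0.3]
grip_width: 85.4
grasp_force: 0.0
time: 29.6
tcp_pos: [564.8, -86.6, 212.2]
ee_rot: [0.0, 0.709, 0.706, 0.0]
wrist_force: [0.1, 0.0, 0.7]
grip_width: 85.3
grasp_force: 0.0
round{0: ([558.8, -369.9, 113.5], np.float64(0.76)), 1: ([563.1, -378.2, 113.5], np.float64(0.83)), 'all': ([559.3, -373.0, 113.5], np.float64(0.77))}
oval{0: ([565.0, -86.4, 95.0], np.float64(0.78)), 1: ([561.7, -85.8, 95.0], np.float64(0.79)), 'all': ([564.3, -85.0, 98.0], np.float64(0.78))}
small{0: ([426.8, 76.8, 95.0], np.float64(0.76)), 1: ([418.2, 72.4, 95.0], np.float64(0.67)), 'all': ([416.9, 75.7, 92.0], np.float64(0.7))}
oval_former 0.96 [13.0, 286.6, 110.1, 379.3]
oval_former 0.62 [276.9, 172.7, 363.2, 273.7]
small_former 0.8 [94.7, 177.8, 199.5, 270.5]
small_former 0.78 [88.6, 1.5, 201.3, 81.9]
```

The oval former is right below. The small one seems to have been knocked aside, so I'll re-measure it later. Grip the oval former.

```bash
python3 -m inch '-1 0 0 0.03 0; -1 0 0 0.06 0; -1 0 0 0.09 0; -1 0 0 0.108 0; -1 0 0 0.108 0; 0 0 0 0.108 0; 1 0 0 0.108 0; 1 0 0 0.108 0; 1 0 0 0.108 0; 1 0 0 0.108 0' && python3 -m inch '1 0 0 0 0; 1 0 0 -0.005 0; 1 0 0 -0.02 0; 1 0 0 -0.05 0; 1 0 0 -0.08 0; 1 0 0 -0.12 0; 1 0 0 -0.16 0; 1 0 0 -0.19 0; 1 0 0 -0.2 0; 1 0 0 -0.2 0'
```

```text
time: 30.85
tcp_pos: [565.1, -86.4, 104.5]
ee_rot: [0.001, 0.709, 0.706, 0.001]
wrist_force: [-0.0, -0.1, 6.9]
grip_width: 28.7
grasp_force: 58.9
time: 31.85
tcp_pos: [564.3, -86.4, 303.8]
ee_rot: [0.0, 0.709, 0.706, 0.0]
wrist_force: [0.7, 0.4, -6.5]
grip_width: 28.8
grasp_force: 60.5
```

```bash
python3 -m inch '1 0.03 0.016 0 0; 1 0.065 0.035 0 0; 1 0.1 0.054 0 0; 1 0.135 0.073 0 0; 1 0.17 0.092 0 0; 1 0.1995 0.108 0 0; 1 0.1995 0.108 0 0; 1 0.1995 0.108 0 0; 1 0.1995 0.108 0.03 0; 1 0.1995 0.108 0.06 0' && python3 -m inch '1 0 0 0 0; 1 0 0 0 0; 1 0 0 0.005 0; 1 0 0 0.01 0; 1 0 0 0.015 0; 1 0 0 0.02 0; 1 0 0 0.025 0; 1 0 0 0.029 0; 1 0 0 0.032 0; 1 0 0 0.032 0'
```

```text
time: 32.85
tcp_pos: [672.7, 110.9, 241.7]
ee_rot: [0.0, 0.709, 0.705, -0.0]
wrist_force: [0.2, 0.4, -6.7]
grip_width: 28.6
grasp_force: 61.3
time: 33.85
tcp_pos: [672.8, 112.6, 210.7]
ee_rot: [-0.0, 0.709, 0.706, -0.0]
wrist_force: [-0.6, -0.6, -6.3]
grip_width: 28.5
grasp_force: 61.4
```

Now the final slow lowering from 210.7 to about 198.

```bash
python3 -m inch '1 0 0 0.002 0; 1 0 0 0.004 0; 1 0 0 0.006 0; 1 0 0 0.007 0; 1 0 0 0.008 0; 1 0 0 0.009 0; 1 0 0 0.01 0; 1 0 0 0.011 0; 1 0 0 0.012 0; 1 0 0 0.0125 0' && python3 -m inch '1 0 0 0.0005 0; 1 0 0 0.001 0; 1 0 0 0.0015 0; 1 0 0 0.002 0; 1 0 0 0.002 0; 1 0 0 0.002 0; 1 0 0 0.002 0; 1 0 0 0.002 0; 1 0 0 0.002 0; 1 0 0 0.002 0'
```

```text
time: 34.85
tcp_pos: [672.9, 112.9, 198.8]
ee_rot: [-0.0, 0.708, 0.706, -0.0]
wrist_force: [-1.5, 1.0, -3.4]
grip_width: 28.5
grasp_force: 61.5
time: 35.85
tcp_pos: [672.9, 113.1, 198.2]
ee_rot: [0.0, 0.708, 0.706, 0.0]
wrist_force: [-5.9, 0.1, 6.6]
grip_width: 28.3
grasp_force: 62.9
```

Home at z 198.2. Rock: first a twist of ±7°, then lift 6 mm and move the knob sideways along tool x to tilt it in the cup.

```bash
python3 -m inch '1 0 0 -0.002 0.06; 1 0 0 -0.002 0.12; 1 0 0 -0.002 0.12; 1 0 0 -0.002 0.06; 1 0 0 -0.002 0; 1 0 0 -0.002 -0.06; 1 0 0 -0.002 -0.12; 1 0 0 -0.002 -0.12; 1 0 0 -0.002 -0.06; 1 0 0 -0.002 0' && python3 -m inch '1 0 0 -0.002 0; 1 0 0 -0.005 0; 1 0.002 0 -0.005 0; 1 0.004 0 -0.005 0; 1 0.006 0 -0.005 0; 1 0.008 0 -0.005 0; 1 0.009 0 -0.005 0; 1 0.010 0 -0.005 0; 1 0.010 0 -0.005 0; 1 0.010 0 -0.005 0'
python3 - <<'E'
from h import *
D=eyes.grab_frame("side");S=eyes.grab_frame("scene");s=env.read_state();print(s["wrist_force"],s["ft_torque"],s["tcp_pos"])
a=cv2.resize(D["img"][170:300,170:270],(400,520),interpolation=cv2.INTER_CUBIC);b=cv2.resize(S["img"][230:360,335:435],(400,520),interpolation=cv2.INTER_CUBIC)
save("tilt.png",np.hstack([a,b]))
E
```

```text
time: 36.85
tcp_pos: [672.9, 112.8, 198.5]
ee_rot: [-0.0, 0.71, 0.705, -0.0]
wrist_force: [-1.6, 0.7, -6.1]
grip_width: 28.4
grasp_force: 61.5
time: 37.85
tcp_pos: [673.6, 119.1, 204.8]
ee_rot: [0.002, 0.709, 0.705, -0.001]
wrist_force: [-2.5, -8.5, 2.6]
grip_width: 28.6
grasp_force: 62.4
[-2.33578288 -8.31815364  2.29410145] [-2.33081685  0.6196412  -0.02440566] [673.58461813 119.10565469 204.77333939]
```

View pics/tilt.png

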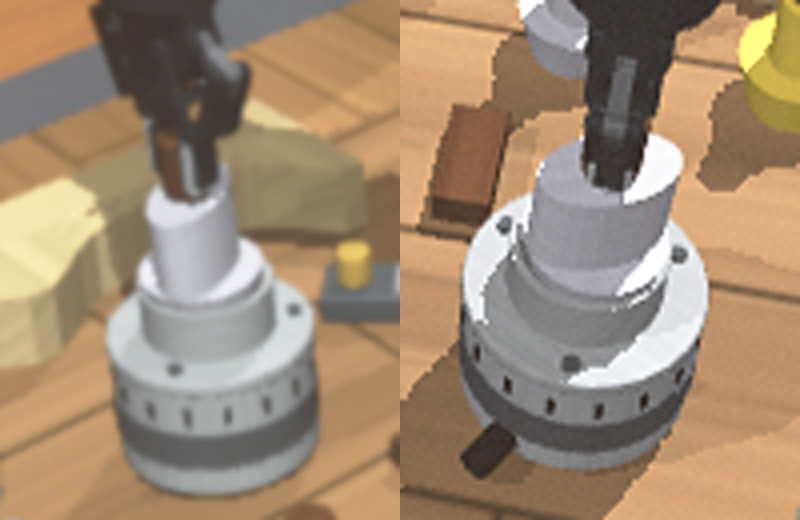

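The picture suggests a lean to +y of maybe 3°, since the arm gives way under load. I'll push a little further, both ways, then return and press home.

```bash
python3 -m inch '1 0.002 0 -0.001 0; 1 0.004 0 -0.002 0; 1 0.006 0 -0.002 0; 1 0.008 0 -0.002 0; 1 0.010 0 -0.002 0; 1 0.010 0 -0.002 0; 1 0.010 0 -0.002 0; 1 0.010 0 -0.002 0; 1 0.010 0 -0.002 0; 1 0.010 0 -0.002 0' && python3 -m inch '1 -0.004 0 0 0; 1 -0.008 0 0 0; 1 -0.012 0 0 0; 1 -0.016 0 0 0; 1 -0.020 0 0 0; 1 -0.024 0 0 0; 1 -0.028 0 0 0; 1 -0.032 0 0 0; 1 -0.036 0 0 0; 1 -0.036 0 0 0' && python3 -m inch '1 0.004 0 0 0; 1 0.008 0 0 0; 1 0.012 0 0 0; 1 0.016 0 0 0; 1 0.016 0 0.002 0; 1 0.016 0 0.004 0; 1 0.016 0 0.006 0; 1 0.016 0 0.008 0; 1 0.016 0 0.009 0; 1 0.016 0 0.010 0'
```

```text
time: 38.95
tcp_pos: [673.6, 129.4, 206.7]
ee_rot: [0.002, 0.709, 0.705, -0.001]
wrist_force: [-1.9, -8.3, 2.7]
grip_width: 28.4
grasp_force: 62.7
time: 39.95
tcp_pos: [673.5, 101.2, 207.8]
ee_rot: [-0.001, 0.707, 0.707, 0.003]
wrist_force: [0.2, 8.0, 3.2]
grip_width: 28.6
grasp_force: 63.2
time: 40.95
tcp_pos: [673.5, 110.6, 198.4]
ee_rot: [0.001, 0.709, 0.705, -0.0]
wrist_force: [-8.3, -6.8, 21.8]
grip_width: 28.8
grasp_force: 65.1
```

```bash
python3 -m inch '1 0.002 0 0 0; 1 0.002 0 0 0; 1 0.002 0 0 0; 0.4 0.002 0 0 0; 0 0.002 0 0 0; -1 0.002 0 0 0; -1 0.002 0 0 0; -1 0.002 0 -0.02 0; -1 0.002 0 -0.05 0; -1 0.002 0 -0.085 0' && python3 -m inch '-1 0 0 0 0; -1 0 0 0 0; -1 0 0 0 0; -1 0 0 0 0; -1 0 0 0 0; -1 0 0 0 0; -1 0 0 0 0; -1 0 0 0 0; -1 0 0 0 0; -1 0 0 0 0'
python3 - <<'E'
from h import *
W=eyes.grab_frame("wrist");S=eyes.grab_frame("scene");D=eyes.grab_frame("side")
pr(knob([(W,True),(S,False),(D,False)],673,112.8,187,12)); print(env.read_state()["tcp_pos"])
pr(knob([(W,True)],673,112.8,187,12))
E
```

```text
time: 41.95
tcp_pos: [672.5, 114.9, 280.6]
ee_rot: [-0.001, 0.708, 0.706, -0.001]
wrist_force: [0.2, 0.2, 0.1]
grip_width: 85.0
grasp_force: 0.0
time: 42.95
tcp_pos: [673.1, 114.7, 280.8]
ee_rot: [0.0, 0.709, 0.706, 0.0]
wrist_force: [0.1, -0.1, -0.7]
grip_width: 85.3
grasp_force: 0.0
{0: ([673.1, 111.0, 187.0], np.float64(0.82)), 1: ([672.7, 114.4, 187.0], np.float64(0.65)), 2: ([682.4, 107.9, 187.0], np.float64(0.69)), 'all': ([674.1, 113.4, 193.0], np.float64(0.7))}
[673.01716542 114.69828185 280.8360917 ]
{0: ([673.1, 111.0, 187.0], np.float64(0.82)), 'all': ([673.0, 108.8, 181.0], np.float64(0.87))}
```

Press the top of the knob with shut fingers to make sure of the seat. This also measures its height.

```bash
python3 -m inch '1 -0.002 0 0 0; 1 -0.002 0 0 0; 1 -0.002 0 0 0; 1 -0.002 0 0 0; 1 -0.002 0 0.02 0; 1 -0.002 0 0.035 0; 1 -0.002 0 0.042 0; 1 -0.002 0 0.045 0; 1 -0.002 0 0.047 0; 1 -0.002 0 0.047 0' && python3 -m inch '1 0 0 0.001 0; 1 0 0 0.002 0; 1 0 0 0.003 0; 1 0 0 0.004 0; 1 0 0 0.005 0; 1 0 0 0.005 0; 1 0 0 0.005 0; 1 0 0 0.005 0; 1 0 0 0.005 0; 1 0 0 0.005 0'
```

```text
time: 44.1
tcp_pos: [673.3, 112.8, 234.3]
ee_rot: [0.0, 0.709, 0.706, 0.0]
wrist_force: [-0.1, -0.3, -0.9]
grip_width: 0.0
grasp_force: 0.0
time: 45.1
tcp_pos: [673.3, 112.9, 230.7]
ee_rot: [0.001, 0.709, 0.706, 0.001]
wrist_force: [-3.5, -0.8, 10.8]
grip_width: 0.3
grasp_force: 5.3
```

```bash
python3 -m inch '1 0 0 0.001 0; 1 0 0 0.002 0; 1 0 0 0.003 0; 1 0 0 0.003 0; 1 0 0 0.003 0; 1 0 0 0.003 0; 1 0 0 0.003 0; 1 0 0 0.003 0; 1 0 0 0.003 0; 1 0 0 0.003 0' && python3 -m inch '1 0 0 -0.01 0; 1 0 0 -0.04 0; 1 0 0 -0.07 0; -1 0 0 -0.07 0; -1 0 0 -0.07 0; -1 0 0 -0.07 0; -1 0 0 -0.07 0; -1 0 0 -0.07 0; -1 0 0 -0.07 0; -1 0 0 -0.07 0'
python3 - <<'E'
from h import *
W=eyes.grab_frame("wrist");S=eyes.grab_frame("scene");D=eyes.grab_frame("side")
pr(knob([(W,True)],673,112.8,187,12))
for x,y in ((449,39),(425,75)): pr(knob([(W,True),(S,False),(D,False)],x,y,95,20))
for n,f in (("S",S),("D",D),("W",W)):
  for r in spotter.regions_of("small_former",f):
    if r["confidence"]>.3: print(n,round(r["confidence"],2),np.round(r["rect"]),f["img"][r["mask"]].mean(0).round())
print(env.read_state()["tcp_pos"])
E
```

```text
time: 46.1
tcp_pos: [673.8, 113.1, 230.5]
ee_rot: [0.001, 0.709, 0.706, 0.002]
wrist_force: [-9.5, -2.8, 27.9]
grip_width: 0.1
grasp_force: 13.5
time: 47.1
tcp_pos: [673.0, 112.7, 295.5]
ee_rot: [-0.0, 0.709, 0.706, -0.0]
wrist_force: [-0.1, 0.6, -0.1]
grip_width: 85.3
grasp_force: 0.0
{0: ([673.7, 112.5, 187.0], np.float64(0.8)), 'all': ([673.3, 111.5, 181.0], np.float64(0.84))}
{0: ([419.0, 72.8, 95.0], np.float64(0.8)), 1: ([427.9, 68.2, 95.0], np.float64(0.37)), 2: ([419.1, 71.7, 95.0], np.float64(0.69)), 'all': ([419.1, 72.6, 92.0], np.float64(0.62))}
{0: ([422.6, 74.2, 95.0], np.float64(0.8)), 1: ([427.1, 72.4, 95.0], np.float64(0.36)), 2: ([421.5, 69.5, 95.0], np.float64(0.7)), 'all': ([418.8, 72.8, 89.0], np.float64(0.62))}
S 0.84 [418. 213. 451. 261.] [176. 156.  77.]
S 0.78 [364. 199. 382. 252.] [152. 144. 144.]
S 0.77 [305. 190. 329. 235.] [ 75. 113.  66.]
S 0.68 [368. 256. 399. 305.] [162. 154. 154.]
S 0.43 [174. 208. 206. 249.] [157. 149. 150.]
D 0.98 [231. 296. 270. 353.] [197. 175.  74.]
D 0.73 [334. 245. 367. 300.] [ 79. 123.  69.]
D 0.6 [286. 271. 314. 329.] [176. 169. 168.]
W 0.93 [ 55.  83. 149. 149.] [159. 138.  21.]
W 0.82 [114. 316. 154. 347.] [ 49. 131.  64.]
W 0.75 [ 64. 205. 153. 273.] [138. 127. 127.]
[673.02974984 112.67705189 295.86193628]
```

The oval is fully home. Now the small former at about (421,72); look closer from above it.

```bash
python3 -m inch '-1 -0.006 -0.035 0 0; -1 -0.012 -0.07 0 0; -1 -0.018 -0.105 0 0; -1 -0.024 -0.14 0 0; -1 -0.03 -0.175 0 0; -1 -0.036 -0.21 0 0; -1 -0.042 -0.245 0 0; -1 -0.042 -0.252 0.02 0; -1 -0.042 -0.252 0.05 0; -1 -0.042 -0.252 0.08 0' && python3 -m inch '-1 0 0 0 0; -1 0 0 0 0; -1 0 0 0 0; -1 0 0 0 0; -1 0 0 0 0; -1 0 0 0 0; -1 0 0 0 0; -1 0 0 0 0; -1 0 0 0 0; -1 0 0 0 0'
python3 - <<'E'
from h import *
W=eyes.grab_frame("wrist")
pr(knob([(W,True)],421,72,95,16)); print(env.read_state()["tcp_pos"]); save("w7.png",W["img"])
E
```

```text
time: 48.4
tcp_pos: [421.0, 71.7, 215.8]
ee_rot: [0.001, 0.709, 0.706, 0.001]
wrist_force: [1.0, 0.4, 0.6]
grip_width: 85.4
grasp_force: 0.0
time: 49.4
tcp_pos: [420.8, 71.7, 215.8]
ee_rot: [-0.0, 0.709, 0.706, -0.0]
wrist_force: [-0.4, -0.1, -0.2]
grip_width: 85.1
grasp_force: 0.0
{0: ([421.5, 72.2, 95.0], np.float64(0.81)), 'all': ([421.4, 70.9, 89.0], np.float64(0.84))}
[420.80766072  71.69847775 215.7778145 ]
```

View pics/w7.png

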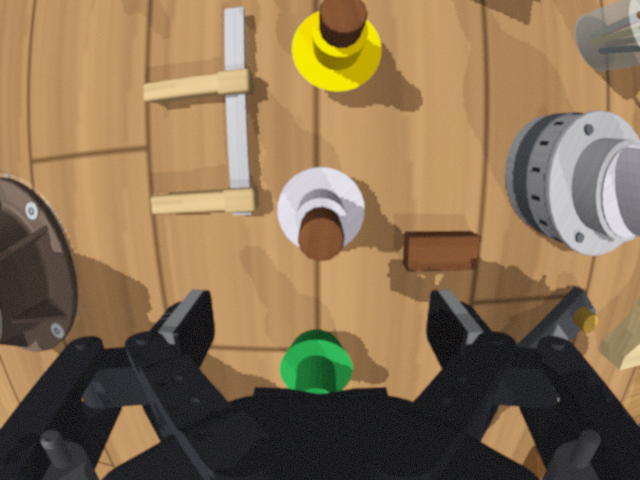

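The silver small former stands upright between the fingers, knob at (321,236). The green look-alike (317,365) and yellow one (340,40) are clear of it. Grip and lift.

```bash
python3 -m inch '-1 0 0.0005 0.03 0; -1 0 0.0005 0.06 0; -1 0 0.0005 0.09 0; -1 0 0.0005 0.112 0; -1 0 0.0005 0.112 0; 0 0 0.0005 0.112 0; 1 0 0.0005 0.112 0; 1 0 0.0005 0.112 0; 1 0 0.0005 0.112 0; 1 0 0.0005 0.112 0' && python3 -m inch '1 0 0 0 0; 1 0 0 -0.005 0; 1 0 0 -0.02 0; 1 0 0 -0.05 0; 1 0 0 -0.08 0; 1 0 0 -0.12 0; 1 0 0 -0.16 0; 1 0 0 -0.19 0; 1 0 0 -0.22 0; 1 0 0 -0.22 0'
```

```text
time: 50.45
tcp_pos: [421.8, 71.8, 104.9]
ee_rot: [0.001, 0.709, 0.706, 0.001]
wrist_force: [-2.2, -0.9, 9.1]
grip_width: 28.4
grasp_force: 58.4
time: 51.45
tcp_pos: [422.7, 72.3, 327.6]
ee_rot: [0.002, 0.709, 0.706, 0.003]
wrist_force: [0.6, -0.4, -3.9]
grip_width: 28.5
grasp_force: 60.3
```

```bash
python3 -m inch '1 -0.02 0.002 0 0; 1 -0.055 0.005 0 0; 1 -0.09 0.008 0 0; 1 -0.125 0.012 0 0; 1 -0.16 0.015 0 0; 1 -0.195 0.018 0 0; 1 -0.23 0.021 0 0; 1 -0.265 0.025 0 0; 1 -0.3 0.028 0 0; 1 -0.351 0.0325 0 0' && python3 -m inch '1 0 0 0 0; 1 0 0 0 0; 1 0 0 0 0; 1 0 0 0.03 0; 1 0 0 0.06 0; 1 0 0 0.1 0; 1 0 0 0.13 0; 1 0 0 0.15 0; 1 0 0 0.155 0; 1 0 0 0.155 0'; python3 -c "
from plant import env
print(env.read_state()['tcp_pos'])"
```

```text
time: 52.45
tcp_pos: [452.0, -277.4, 322.6]
ee_rot: [-0.001, 0.707, 0.707, 0.0]
wrist_force: [2.3, 0.6, -4.1]
grip_width: 28.1
grasp_force: 60.1
time: 53.45
tcp_pos: [452.3, -277.1, 168.6]
ee_rot: [-0.001, 0.708, 0.706, -0.0]
wrist_force: [-0.1, 0.1, -3.5]
grip_width: 28.9
grasp_force: 60.1
[ 452.25097988 -277.10341945  168.57924891]
```

```bash
python3 -m inch '1 -0.002 0.001 0.005 0; 1 -0.002 0.001 0.01 0; 1 -0.002 0.001 0.015 0; 1 -0.002 0.001 0.02 0; 1 -0.002 0.001 0.025 0; 1 -0.002 0.001 0.03 0; 1 -0.002 0.001 0.034 0; 1 -0.002 0.001 0.037 0; 1 -0.002 0.001 0.039 0; 1 -0.002 0.001 0.041 0' && python3 -m inch '1 0 0 0.001 0; 1 0 0 0.002 0; 1 0 0 0.003 0; 1 0 0 0.004 0; 1 0 0 0.0045 0; 1 0 0 0.005 0; 1 0 0 0.0055 0; 1 0 0 0.0055 0; 1 0 0 0.0055 0; 1 0 0 0.0055 0'
```

```text
time: 54.45
tcp_pos: [453.4, -280.2, 127.7]
ee_rot: [0.0, 0.709, 0.706, 0.0]
wrist_force: [-0.3, -0.1, -4.7]
grip_width: 28.2
grasp_force: 60.3
time: 55.45
tcp_pos: [453.4, -281.2, 123.9]
ee_rot: [0.001, 0.709, 0.705, -0.0]
wrist_force: [-5.6, -0.8, 14.6]
grip_width: 28.4
grasp_force: 62.3
```

```bash
python3 -m inch '1 0 0 0.001 0; 1 0 0 0.002 0; 1 0 0 0.002 0; 1 0 0 0.002 0; 0.3 0 0 0.002 0; 0 0 0 0.002 0; -1 0 0 0.002 0; -1 0 0 -0.02 0; -1 0 0 -0.05 0; -1 0 0 -0.08 0' && python3 -m inch '1 0 0 0 0; 1 0 0 0 0; 1 0 0 0 0; 1 0 0 0 0; 1 0 0 0 0; 1 0 0 0.02 0; 1 0 0 0.034 0; 1 0 0 0.04 0; 1 0 0 0.043 0; 1 0 0 0.044 0' && python3 -m inch '1 0 0 0.001 0; 1 0 0 0.002 0; 1 0 0 0.003 0; 1 0 0 0.004 0; 1 0 0 0.005 0; 1 0 0 0.006 0; 1 0 0 0.007 0; 1 0 0 0.007 0; 1 0 0 0.007 0; 1 0 0 0.007 0'
```

```text
time: 56.45
tcp_pos: [453.3, -279.8, 202.9]
ee_rot: [-0.0, 0.708, 0.706, -0.0]
wrist_force: [0.6, -0.9, 0.3]
grip_width: 85.8
grasp_force: 0.0
time: 57.45
tcp_pos: [453.4, -280.3, 158.3]
ee_rot: [-0.0, 0.709, 0.706, -0.0]
wrist_force: [-0.3, 0.3, -0.7]
grip_width: 0.1
grasp_force: 0.0
time: 58.45
tcp_pos: [454.4, -281.3, 155.3]
ee_rot: [0.002, 0.709, 0.705, 0.001]
wrist_force: [-10.4, 4.7, 39.2]
grip_width: -0.2
grasp_force: 19.4
```

Small former home (top 155.3). Do the same check on the round one.

```bash
python3 -m inch '1 0 0 -0.02 0; 1 0 0 -0.055 0; 1 0 0 -0.065 0; 1 -0.03 0.035 -0.065 0; 1 -0.06 0.07 -0.065 0; 1 -0.0915 0.107 -0.065 0; 1 -0.0915 0.107 -0.065 0; 1 -0.0915 0.107 -0.065 0; 1 -0.0915 0.107 -0.04 0; 1 -0.0915 0.107 -0.015 0' && python3 -m inch '1 0 0 0.004 0; 1 0 0 0.008 0; 1 0 0 0.012 0; 1 0 0 0.013 0; 1 0 0 0.014 0; 1 0 0 0.015 0; 1 0 0 0.016 0; 1 0 0 0.016 0; 1 0 0 0.016 0; 1 0 0 0.016 0'
```

```text
time: 59.45
tcp_pos: [559.7, -371.5, 166.8]
ee_rot: [0.001, 0.708, 0.706, 0.0]
wrist_force: [0.2, 0.0, -0.3]
grip_width: -0.2
grasp_force: 0.0
time: 60.45
tcp_pos: [560.6, -372.4, 155.1]
ee_rot: [0.002, 0.709, 0.706, 0.001]
wrist_force: [-9.8, 6.1, 26.0]
grip_width: 0.1
grasp_force: 12.8
```

```bash
python3 -m inch '1 0 0 -0.02 0; 1 0 0 -0.06 0; 1 0 0 -0.1 0; 1 0 0 -0.14 0; 1 0.03 0 -0.16 0; 1 0.06 0 -0.16 0; 1 0.09 0 -0.16 0; 1 0.12 0 -0.16 0; 1 0.15 0 -0.16 0; 1 0.15 0 -0.16 0'
python3 - <<'E'
from h import *
S=eyes.grab_frame("scene");D=eyes.grab_frame("side");fr=[(S,False),(D,False)]
for n,x,y,z in (("oval",673,113,187),("round",560.5,-372,113.5),("small",453,-280,113.5)): print(n,end="");pr(knob(fr,x,y,z,10))
for n in ("oval_former","small_former","tear_former","half_former","hasp","isolator"):
  for k,f in (("S",S),("D",D)):
    for r in spotter.regions_of(n,f):
      if r["confidence"]>.35: print(n,k,round(r["confidence"],2),np.round(r["rect"]).astype(int).tolist(),f["img"][r["mask"]].mean(0).astype(int))
h=1.335;c,s=np.cos(h),np.sin(h);P=np.array([526-36*c-20*s,388.4-36*s+20*c]);T=P+99*np.array([np.cos(h+1.571),np.sin(h+1.571)])
print("expected tab",proj(S,[np.r_[T,130]]),proj(D,[np.r_[T,130]]))
E
```

```text
time: 61.45
tcp_pos: [561.6, -216.7, 311.9]
ee_rot: [0.0, 0.706, 0.708, 0.002]
wrist_force: [-0.5, -0.3, -0.9]
grip_width: 0.2
grasp_force: 0.0
oval{0: ([673.3, 113.8, 187.0], np.float64(0.8)), 1: ([682.5, 107.4, 187.0], np.float64(0.61)), 'all': ([669.0, 113.4, 184.0], np.float64(0.7))}
round{0: ([560.0, -369.5, 113.5], np.float64(0.74)), 1: ([563.1, -378.2, 113.5], np.float64(0.83)), 'all': ([558.9, -372.8, 113.5], np.float64(0.77))}
small{0: ([451.9, -280.2, 113.5], np.float64(0.62)), 1: ([453.4, -287.0, 113.5], np.float64(0.67)), 'all': ([449.2, -282.6, 110.5], np.float64(0.64))}
oval_former S 0.92 [367, 254, 401, 305] [161 153 153]
oval_former S 0.77 [273, 153, 300, 198] [153 131  58]
oval_former S 0.73 [227, 150, 256, 183] [179 159  70]
oval_former S 0.66 [435, 315, 479, 382] [168 157 143]
oval_former D 0.75 [446, 242, 459, 269] [189 169  59]
oval_former D 0.68 [207, 202, 234, 248] [172 166 164]
oval_former D 0.57 [406, 248, 440, 303] [148 128  50]
small_former S 0.86 [305, 189, 332, 236] [ 76 115  66]
small_former S 0.72 [229, 183, 258, 226] [131 123 124]
small_former S 0.56 [420, 212, 450, 262] [174 153  75]
small_former D 0.94 [334, 246, 366, 300] [ 82 128  70]
small_former D 0.66 [374, 206, 399, 249] [123 118 116]
small_former D 0.6 [236, 297, 269, 355] [195 173  70]
half_former S 0.75 [494, 217, 540, 286] [79 75 74]
hasp S 0.58 [503, 215, 516, 252] [189 188 187]
hasp D 0.81 [176, 328, 199, 361] [179 184 185]
hasp D 0.68 [332, 208, 432, 268] [131 110  88]
isolator S 0.67 [496, 219, 540, 286] [83 78 77]
isolator D 0.75 [136, 304, 198, 360] [93 91 88]
expected tab [[513.1453466  219.41928098]] [[191.2532883  347.13506901]]
```

```bash
python3 -c "
from plant import env
print(env.close_job())"
```

```text
the job is handed in; nothing more can be done
None
```

The job is handed in at about 61 s of the 210 s: isolator OFF and hasp fully out, then the round former moved to the storage block, the oval former lowered home in the iron, rocked (roughly 6–8° of tilt each way, estimated from how far the knob moved) and pressed fully home again, and the small former, which was knocked aside during the run, put in the block; no teardrop or half-round former was on the bench, and no verdict came back.

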